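Load the tube mixer

TASK

Load the tube mixer in draw order: thread the carrier with the yellow-capped tubes onto the mixer's rod first and slide it up to the dark collar, thread the carrier with the purple-capped tubes on after it and slide it up against the yellow one, then push the grey end cap fully home over the rod's end. Leave both carriers and the cap on the rod, let go, and don't disturb the tube rack, the amber jar or the red sharps box.

Things in the scene. Friction and masses are not known exactly. Their poses are not given: they have to be found in the camera images.
- mixer: fixed tube mixer: white housing 120 (x) by 100 (y) by 188 mm tall, grey foot 140 x 120 x 10, horizontal steel rod out of its -y face, axis 160 mm above the bench. A dark collar, 32 mm diameter, reaches 45 mm out from the housing; beyond it the bare rod is 14 mm thick, 115 mm long, with a round end. Rod end is 210 mm from the origin along -y. Origin: centre of underside; z up
- rod_seat (a point): point on the rod's axis at the outer face of the dark collar, where the first carrier stops; axes as mixer
- rod_tip (a point): point on the rod's axis at its free end, 115 mm out from rod_seat; axes as mixer (its -y points outward, +y back along the rod to the collar)
- yellow_carrier: loose carrier: white block 44 mm wide (its x; grip these flat sides, free above 22 mm height), 36 deep (y), 76 tall, yellow plate 3 mm thick on top. Two tubes with yellow caps fixed crosswise at its foot, x -50 to +50 mm, up to 22 mm high. Round through hole, 24 mm diameter, along its y, centre 52 mm above the underside. Origin: centre of the underside; z up. 110 to 225 g. Front and back alike
- yellow_carrier_hole (a point): centre of the yellow carrier's hole (halfway through, 52 mm above its underside); axes as its body. Threaded and let go, a carrier hangs from the top of its hole, 5 mm lower than concentric. Up to the collar the point is 97 mm from rod_tip along the rod
- purple_carrier: loose carrier: white block 44 mm wide (its x; grip these flat sides, free above 22 mm height), 36 deep (y), 76 tall, purple plate 3 mm thick on top. Two tubes with purple caps fixed crosswise at its foot, x -50 to +50 mm, up to 22 mm high. Round through hole, 24 mm diameter, along its y, centre 52 mm above the underside. Origin: centre of the underside; z up. 110 to 225 g. Front and back alike
- purple_carrier_hole (a point): centre of the purple carrier's hole, likewise. Up against the yellow carrier it is 61 mm from rod_tip along the rod
- end_cap: loose grey end cap: block 40 mm wide (its x; grip these flat sides), 46 long (y), 60 tall, 85 to 170 g, white stripes on its closed -y face, a white band on top at the mouth. Blind round hole, 20 mm diameter, 32 mm deep, in its +y face, centre 34 mm above the underside. Origin: centre of its underside; z up. Fully home, the rod's end touches the hole's bottom; the carriers keep 11 mm of play
- cap_mouth (a point): centre of the mouth of the end cap's hole, on its +y face, 34 mm above the underside; axes as end_cap. Fully home it is 32 mm from rod_tip towards the collar
- tube_rack: bystander: black tube rack 90 x 200 x 60 mm, with coloured-cap tubes up to 106 mm high; origin centre of its underside
- swab_jar: bystander: amber jar with white lid, 68 mm diameter, 85 mm tall; origin centre of its underside
- sharps_box: bystander: red box with yellow lid, 86 x 116 x 114 mm; origin centre of its underside

How it is judged:
By the outcome, as a careful person would: the job done as asked, in the order asked, and still so for the second after the job is handed in, with the robot touching nothing.
It also fails if it takes over 67 s, if anything falls off the work surface, if the arm or the gripper's body presses on something with over 40 N, if the wrist force passes 120 N, or if a joint passes its speed limit or range.

ROBOT

A 6-joint arm with a two-finger parallel gripper is mounted at the origin on the work surface. World frame = base frame: x ahead of the robot, y to its left, z up, the work surface at z = 0. Lengths are in mm, angles in rad, forces in N, time in s.
With the tool pointing down it reaches from about 350 to 975 mm from the base axis. Payload 7.1 kg.
Tool frame: the origin (TCP) lies on the centre line of the jaws, within the pads' length; the fingertips stand 25 mm ahead of it and the grasp point (between the pads) lies 6 mm ahead of it (ctrl.nose_length is the distance from the TCP to the fingertips, in mm); x points along the fingers, y is the direction in which the jaws open and shut, and the axes are right-handed (so a half turn about x gives the same grasp; the last joint's range is limited). The gripper opens to 88 mm and grips with 3 to 60 N. Pads are 20 mm wide; open, the fingers measure 115 mm over their backs; the gripper's body (75 mm by 178 mm) begins 61 mm behind the grasp point.
Start: joints at [1.298, 0.423, 1.63, -0, 1.089, -0.019], TCP at [156.896, 604.97, 247.675] pointing down, gripper open.
Joint ranges: [-3, 3], [-0.9, 2.11], [0.09, 2.58], [-1.31, 4.45], [0.11, 2.69], [-2.54, 2.54]. Speed limits (rad/s): [2.39, 2.39, 3.01, 3.14, 3.14, 3.14].

INTERFACE

Orientations are given as a rotation vector (axis times angle).
In Python, from workcell import ctrl gives the robot as it stands.
- The arm moves only by the tool arm_command, never from a script. Its argument "deltas" is a list of rows, each a list of 4 numbers: the shift along the tool's x, y, z in m, then the turn about the tool's x in rad. In form: [[tx, ty, tz, yaw], ...]. A call has 1 to 10 rows; each row shifts and turns the pose as measured when the row begins, along the tool's axes as they then stand; what a row does not reach is not made up. A row lasts 1/10 s, in which the tool goes at most 50 mm and 8.59 degrees, less where a joint would pass 70% of its speed; a pose out of reach is approached as far as the arm can. A call is refused whole if a number of a shift passes 0.05 or a number of a turn 0.15, either way. A call with a gripper value outside its range is refused whole. "hand" is the finger opening in m, from 0 to 0.0878, set as the call begins (left out, the last holds). The fingers move at their own pace and stop on an object; the grip force is fixed at half the most. Time passes only in rows, so rows that do not move let the fingers close. It gives the time, the measured TCP pose, the force and the opening at its end, in the units of the state.
- ctrl.get_obs(): the state, without advancing time (a new reading comes with each control period).
- ctrl.get_image(name): name is "side" or "top"; returns the picture (400x640x3 uint8, red, green, blue); there is no depth.
- ctrl.get_calibration(name): a dict with "fx", "fy", "cx", "cy" (pixels), "R" (3x3) and "t" (3): a world point X has camera coordinates R X + t. Camera axes: x right, y down, z forward; pixel columns grow to the right and rows downward; lengths in mm; the calibration is good to about 2 mm. A picture is of the moment at which its call begins. get_calibration takes no time and is no camera call.
- ctrl.close_job(): hands the job in, once; it reports no verdict.
The state is a dict: "t": time; "qpos": joint angles; "qvel": joint speeds; "joint_torque": joint torques, N m; "ee_pos": TCP position; "orientation": TCP orientation; "ft_force": force on the tool from outside, world axes, zero at the start; "moment": the same for the moment, N m; "width": finger opening in mm.
Only numpy, scipy, OpenCV 4.12 (cv2) and the standard library are available. Lean on these libraries where they do the work, as an engineer would, in place of code of your own. Each camera call takes 0.05 s, during which the arm holds its last target.

## Working session

There is one attempt and no reset: what is moved stays moved. The work goes in short steps, Python scripts to look and compute and a tool call to move; the robot and the scene stay as the last step left them, time stands still between calls to the robot, and variables do not carry over. Pictures are saved under pics/ and viewed, and the job is handed in when it is done.

Besides the shell and the picture viewer there is one more tool, called after ">>>" in YAML: its name, and indented under it one key for each argument. arm_command: Moves the arm, as the interface text tells. Its arguments: {"type":"object","properties":{"deltas":{"type":"array","items":{"type":"array","items":{"type":"number"}}},"hand":{"type":"number"}},"required":["deltas"]}

```bash
mkdir -p pics; ls; python3 - <<'E'
from workcell import ctrl
import cv2,numpy as np
np.set_printoptions(precision=4,suppress=True)
for n in("side","top"):
    im=ctrl.get_image(n);cv2.imwrite(f"pics/{n}0.png",im[:,:,::-1]);print(n,ctrl.get_calibration(n))
print(ctrl.get_obs(),ctrl.nose_length)
E
```

```text
pics
side {'fx': 438.4882354894708, 'fy': 438.4882354894708, 'cx': 324.77266840287615, 'cy': 198.96516039942765, 'R': array([[ 0.9978, -0.0642, -0.0142],
       [-0.0561, -0.7195, -0.6922],
       [ 0.0343,  0.6915, -0.7216]]), 't': array([-587.8871,  135.7045, 1147.3516])}
top {'fx': 396.98519331556776, 'fy': 396.98519331556776, 'cx': 318.221295946891, 'cy': 197.19616540736985, 'R': array([[ 0.0085, -1.    , -0.0005],
       [-0.9994, -0.0085, -0.0344],
       [ 0.0344,  0.0008, -0.9994]]), 't': array([  22.0702,  590.9987, 1101.2229])}
{'t': 0.1, 'qpos': array([ 1.298 ,  0.4238,  1.6306,  0.    ,  1.0886, -0.019 ]), 'qvel': array([ 0.0005, -0.002 , -0.0019, -0.0005, -0.    ,  0.0003]), 'joint_torque': array([  0.0002, -54.561 , -27.432 ,   0.0645,   0.0188,  -0.    ]), 'ee_pos': array([156.7814, 604.5298, 246.9891]), 'orientation': array([ 0.1982,  1.5618, -0.2003]), 'ft_force': array([ 0.4513,  0.039 , -0.416 ]), 'moment': array([ 0.0113, -0.0115,  0.0137]), 'width': 87.7194989358989} 25.0
```

View pics/side0.png

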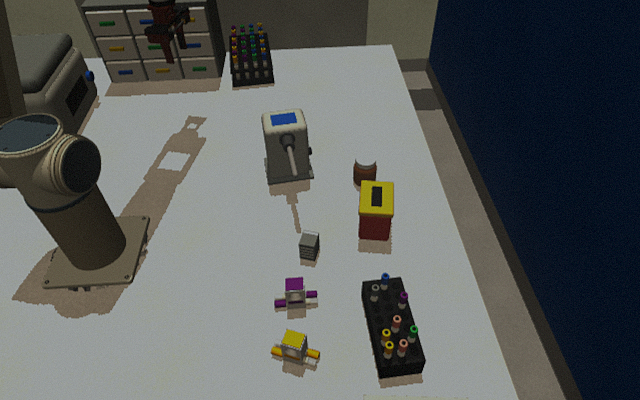

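View pics/top0.png

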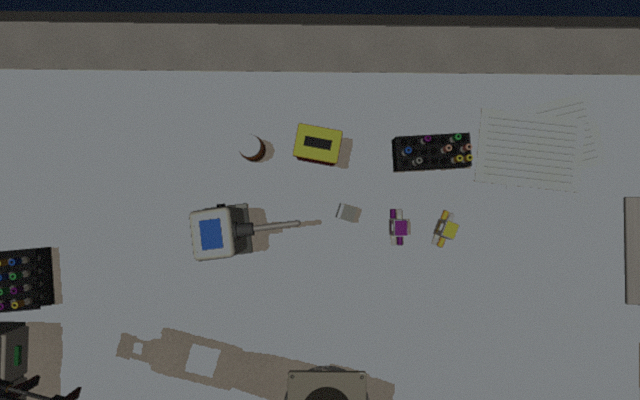

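```bash
python3 - <<'E'
import cv2,numpy as np
s=cv2.imread("pics/side0.png");t=cv2.imread("pics/top0.png")
def crop(im,x,y,w,h,k,n):
    c=cv2.resize(im[y:y+h,x:x+w],None,fx=k,fy=k,interpolation=cv2.INTER_CUBIC)
    c=cv2.convertScaleAbs(c,alpha=1.3)
    for i in range(0,w,10):
        cv2.putText(c,str(x+i),(i*k,8),0,.3,(0,0,255),1); cv2.line(c,(i*k,10),(i*k,14),(0,0,255),1)
    for i in range(0,h,10):
        cv2.putText(c,str(y+i),(0,i*k+4),0,.3,(0,0,255),1)
    cv2.imwrite(n,c)
crop(s,265,225,70,145,4,"pics/c1.png")
crop(s,255,95,65,95,6,"pics/c2.png")
crop(t,330,195,140,60,5,"pics/c3.png")
crop(t,185,195,140,70,5,"pics/c4.png")
E
```

```text
(no output)
```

View pics/c1.png

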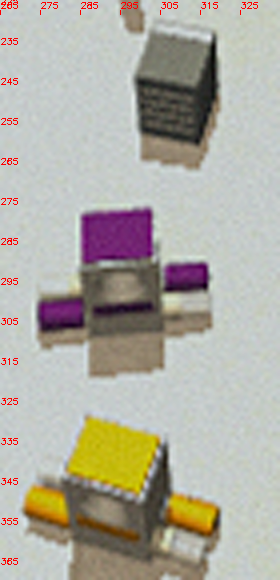

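View pics/c2.png

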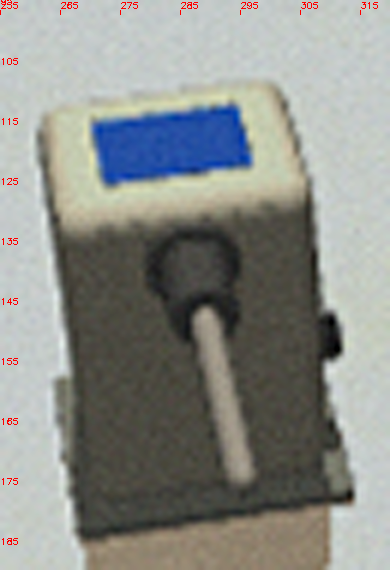

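View pics/c3.png

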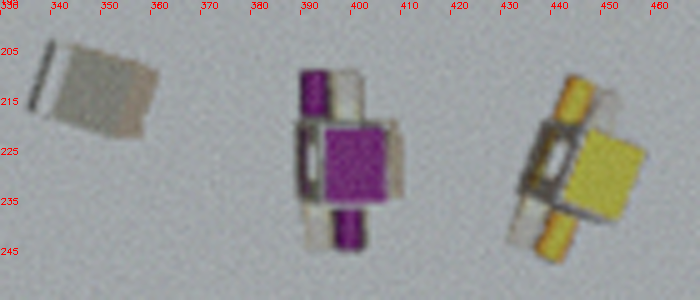

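View pics/c4.png

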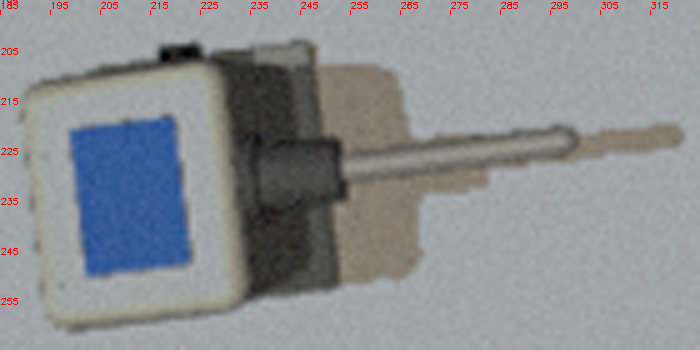

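```bash
cat > h.py <<'E'
import cv2,numpy as np
from scipy.spatial.transform import Rotation as Ro
from scipy.optimize import least_squares
from workcell import ctrl
np.set_printoptions(precision=3,suppress=True)
CAL={n:ctrl.get_calibration(n) for n in("side","top")}
def proj(n,X):
    c=CAL[n];P=np.atleast_2d(X)@c["R"].T+c["t"]
    return np.c_[c["fx"]*P[:,0]/P[:,2]+c["cx"],c["fy"]*P[:,1]/P[:,2]+c["cy"]]
def unproj(n,uv,z):
    c=CAL[n];d=c["R"].T@np.array([(uv[0]-c["cx"])/c["fx"],(uv[1]-c["cy"])/c["fy"],1]);o=-c["R"].T@c["t"]
    return o+d*(z-o[2])/d[2]
def crop(im,x,y,w,h,k,n,alpha=1.3):
    c=cv2.resize(im[y:y+h,x:x+w],None,fx=k,fy=k,interpolation=cv2.INTER_CUBIC)
    c=cv2.convertScaleAbs(c,alpha=alpha)
    for i in range(0,w,10):
        cv2.putText(c,str(x+i),(i*k,8),0,.3,(0,0,255),1); cv2.line(c,(i*k,10),(i*k,14),(0,0,255),1)
    for i in range(0,h,10):
        cv2.putText(c,str(y+i),(0,i*k+4),0,.3,(0,0,255),1)
    cv2.imwrite(n,c)
E
python3 - <<'E'
from h import *
s=cv2.imread("pics/side0.png");t=cv2.imread("pics/top0.png")
# plates
for nm,lo,hi in(("yellow",(22,120,90),(35,255,255)),("purple",(135,100,50),(165,255,255))):
  for n,im,box in(("side",s,(265,265,70,110)),("top",t,(380,200,90,55))):
    x,y,w,h=box;c=cv2.resize(im[y:y+h,x:x+w],None,fx=8,fy=8,interpolation=cv2.INTER_CUBIC)
    m=cv2.inRange(cv2.cvtColor(c,cv2.COLOR_BGR2HSV),lo,hi)
    cs,_=cv2.findContours(m,cv2.RETR_EXTERNAL,cv2.CHAIN_APPROX_NONE)
    cs=sorted(cs,key=cv2.contourArea)[-3:]
    for q in cs[::-1]:
      p=np.array(cv2.boxPoints(cv2.minAreaRect(q)));M=cv2.moments(q)
      cen=np.array([M["m10"],M["m01"]])/M["m00"]
      f=lambda a:(np.asarray(a)-3.5)/8+[x,y]
      ap=cv2.approxPolyDP(q,12,True)[:,0]
      W=np.array([unproj(n,f(a),79)[:2] for a in ap])
      print(nm,n,cv2.contourArea(q)/64,f(cen),"world79",unproj(n,f(cen),79)[:2]);
      if cv2.contourArea(q)/64>100: print(W, np.linalg.norm(W-np.roll(W,1,0),axis=1))
o=ctrl.get_obs();print(Ro.from_rotvec(o["orientation"]).as_matrix())
E
```

```text
yellow side 282.0390625 [292.967 338.357] world79 [ 505.274 -318.791]
[[ 492.154 -297.512]
 [ 482.004 -325.863]
 [ 517.096 -340.461]
 [ 527.751 -310.26 ]] [37.811 30.114 38.008 32.025]
yellow side 48.53125 [312.678 352.067] world79 [ 543.777 -350.385]
yellow side 44.265625 [276.621 349.9  ] world79 [ 472.511 -340.858]
yellow top 156.8671875 [450.238 229.401] world79 [ 506.988 -319.33 ]
[[ 529.396 -313.697]
 [ 494.651 -300.191]
 [ 485.403 -325.02 ]
 [ 518.497 -339.198]] [27.733 37.277 26.496 36.003]
yellow top 32.6875 [444.73  215.006] world79 [ 544.522 -305.003]
yellow top 32.5859375 [441.153 242.008] world79 [ 473.884 -295.478]
purple side 200.3671875 [293.804 283.482] world79 [ 508.965 -188.866]
[[ 527.809 -173.614]
 [ 490.649 -174.207]
 [ 490.578 -204.188]
 [ 526.68  -203.637]] [30.045 37.165 29.981 36.107]
purple side 54.8359375 [279.906 302.404] world79 [ 478.331 -234.412]
purple side 46.53125 [311.196 293.09 ] world79 [ 546.591 -216.286]
purple top 155.4140625 [400.553 227.582] world79 [ 510.631 -189.253]
[[ 529.102 -202.353]
 [ 527.881 -174.189]
 [ 493.261 -175.563]
 [ 492.849 -203.696]] [36.278 28.19  34.647 28.136]
purple top 38.3984375 [392.421 213.311] world79 [ 547.797 -167.882]
purple top 32.34375 [399.305 240.383] world79 [ 477.184 -186.036]
[[-0.     0.251  0.968]
 [-0.001  0.968 -0.251]
 [-1.    -0.001 -0.   ]]
```

```bash
python3 - <<'E'
from h import *
s=cv2.imread("pics/side0.png");t=cv2.imread("pics/top0.png")
crop(s,275,130,30,50,12,"pics/d2.png",1.6)
crop(t,230,210,75,30,10,"pics/d4.png",1.6)
crop(s,292,225,35,40,14,"pics/d1.png",1.8)
crop(t,330,198,40,28,18,"pics/d3.png",1.6)
E
```

```text
(no output)
```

View pics/d2.png

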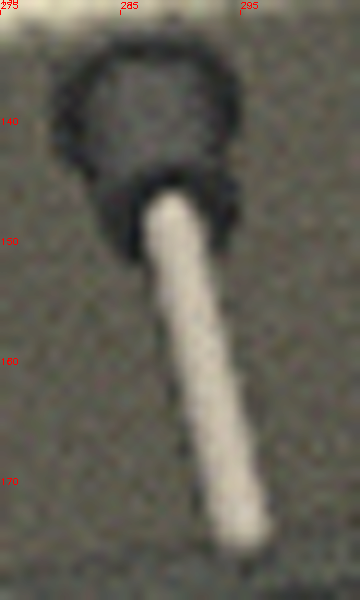

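View pics/d4.png

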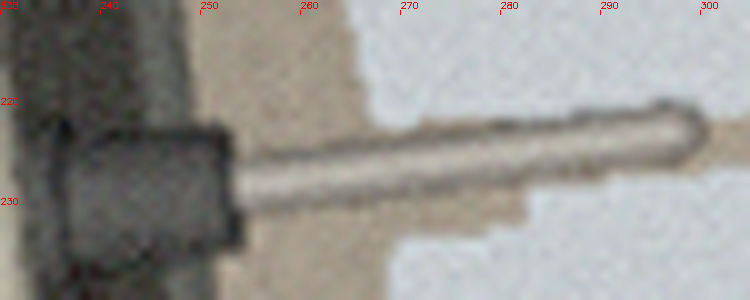

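View pics/d1.png

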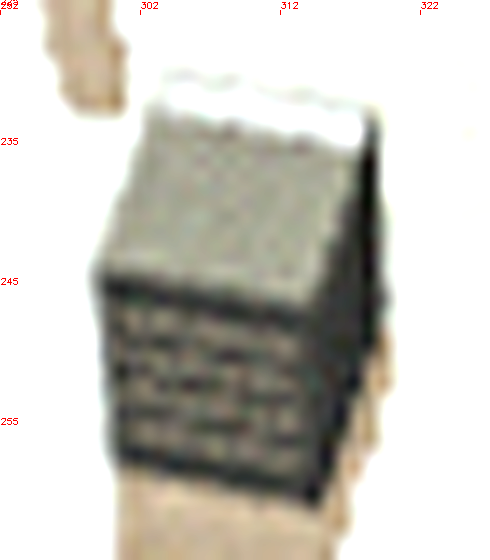

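View pics/d3.png

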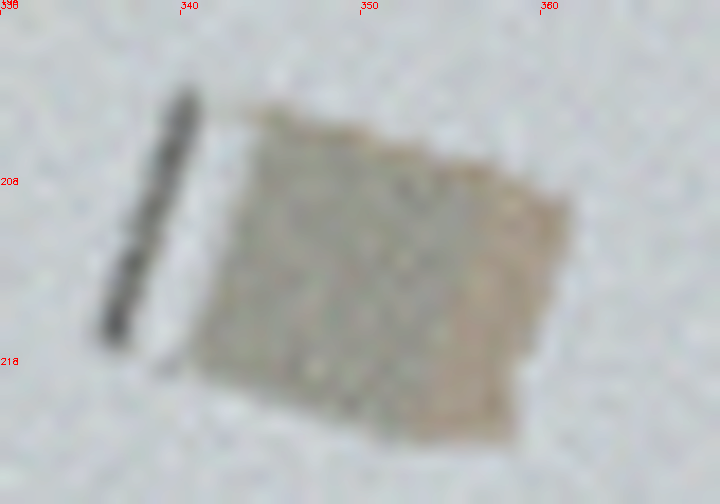

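```bash
python3 - <<'E'
from h import *
S=lambda c,k,o:(np.array(c,float)-(k-1)/2)/k+o
# rod: params: tip x,y,yaw
def rod(p,L): return np.array([p[0]-np.sin(p[2])*L,p[1]+np.cos(p[2])*L,160])
T=lambda c:S(c,10,(230,210)); D=lambda c:S(c,12,(275,130))
tops=[T((300,182)),T((600,138))]; sides=[D((176,250)),D((229,450))]
tipT=T((704,128)); tipS=D((245,552)); seatT=T((237,190))
def fit(use):
  def res(p):
    r=[]
    for n,pts,tip in(("top",tops,tipT),("side",sides,tipS)):
      if n not in use: continue
      a,b=proj(n,[rod(p,0),rod(p,100)]);d=(b-a)/np.linalg.norm(b-a);nn=np.array([-d[1],d[0]])
      r+=[(q-a)@nn for q in pts]+[(tip-a)@d*.7]
      if n=="top": r.append((seatT-proj(n,rod(p,115))[0])@d*.5)
    return r
  f=least_squares(res,[530,30,.15]);print(use,f.x,np.degrees(f.x[2]),f.fun)
fit(["top","side"]);fit(["top"]);fit(["side"])
# cap
A=lambda c:S(c,14,(292,225));B=lambda c:S(c,18,(330,198))
pts=[("side",(-20,23,60),A((163,73))),("side",(20,23,60),A((375,105))),("side",(-20,-23,60),A((100,270))),("side",(20,-23,60),A((313,303))),("side",(-20,-23,0),A((115,462))),("side",(20,-23,0),A((318,505))),
("top",(20,23,60),B((203,105))),("top",(20,-23,60),B((475,168))),("top",(-20,-23,60),B((410,435))),("top",(-20,23,60),B((140,358))),("top",(20,23,0),B((183,88))),("top",(-20,23,0),B((103,342)))]
for use in(["top","side"],["top"],["side"]):
  def res(p):
    c,s=np.cos(p[2]),np.sin(p[2]);r=[]
    for n,X,q in pts:
      if n in use: r+=list(proj(n,[p[0]+c*X[0]-s*X[1],p[1]+s*X[0]+c*X[1],X[2]])[0]-q)
    return r
  f=least_squares(res,[540,-60,0]);print("cap",use,f.x,np.degrees(f.x[2]));print(f.fun.reshape(-1,2))
E
```

```text
['top', 'side'] [524.797  71.719   0.155] 8.893928425222528 [ 0.355  0.316 -0.304 -0.476 -0.37  -0.297  0.968]
['top'] [525.737  70.38    0.154] 8.812332124893882 [-0.002  0.002  0.122 -0.17 ]
['side'] [523.378  76.524   0.159] 9.085967502652942 [-0. -0.  0.]
cap ['top', 'side'] [547.861 -47.694  -0.296] -16.967502364057832
[[ 0.562  0.228]
 [ 0.78   0.62 ]
 [ 0.159  0.231]
 [ 0.718  0.718]
 [ 0.422  1.02 ]
 [ 1.09   0.77 ]
 [-0.714 -0.23 ]
 [ 0.612  1.435]
 [-0.227  0.909]
 [-1.682  0.009]
 [-0.762  1.127]
 [-0.547  0.546]]
cap ['top'] [549.813 -49.248  -0.262] -15.038470603647166
[[-0.452 -0.749]
 [ 1.037  0.359]
 [ 0.684 -0.025]
 [-0.935 -0.368]
 [-0.513  0.636]
 [ 0.16   0.189]]
cap ['side'] [546.362 -45.666  -0.293] -16.816072655875875
[[-0.083 -0.342]
 [ 0.123  0.012]
 [-0.451 -0.364]
 [ 0.095  0.083]
 [-0.166  0.432]
 [ 0.49   0.142]]
```

>>> arm_command:
  deltas:
    - [0,0,0,0.14]
    - [0,0,0,0.14]
    - [0,0,0,0.14]
    - [0,0,0,0.14]
    - [0,0,0,0.14]
    - [0,0,0,0.14]
    - [0,0,0,0.14]
    - [0,0,0,0.14]
    - [0,0,0,0.14]
    - [0,0,0,0.14]
  hand: 0.0878

```text
t: 1.1
ee_pos: [155.9, 601.5, 242.1]
orientation: [1.301, 1.134, -1.317]
ft_force: [1.1, 0.1, -0.2]
width: 87.7
```

```bash
cat >> h.py <<'E'
def st():
    o=ctrl.get_obs();R=Ro.from_rotvec(o["orientation"]).as_matrix()
    return o,R,np.degrees(np.arctan2(R[1,1],R[0,1]))
def to(x,y,z,ang=None):
    "remaining shift in tool axes (mm) and yaw"
    o,R,a=st()
    d=R.T@(np.array([x,y,z])-o["ee_pos"])
    print("t",o["t"],"pos",o["ee_pos"],"ang",a,"F",o["ft_force"],"w",o["width"])
    print("tool shift mm",d,"rows>=",np.linalg.norm(d)/50, "yaw rad", None if ang is None else np.radians(a-ang))
E
python3 - <<'E'
from h import *
to(506,-319,230,-21.7)
E
```

```text
t 1.1 pos [155.896 601.492 242.137] ang -7.924514968648067 F [ 1.091  0.057 -0.177] w 87.71687162281418
tool shift mm [ 20.801 473.686 863.259] rows>= 19.697987054527065 yaw rad 0.24042756985628552
```

>>> arm_command:
  deltas:
    - [-0.001,0.022,0.041,0]
    - [-0.001,0.022,0.041,0]
    - [-0.001,0.022,0.041,0]
    - [-0.001,0.022,0.041,0]
    - [-0.001,0.022,0.041,0]
    - [-0.001,0.022,0.041,0]
    - [-0.001,0.022,0.041,0]
    - [-0.001,0.022,0.041,0]
    - [-0.001,0.022,0.041,0]
    - [-0.001,0.022,0.041,0]

```text
t: 2.1
ee_pos: [317.3, 152.8, 253.6]
orientation: [1.296, 1.136, -1.314]
ft_force: [1.3, 1.0, -0.9]
width: 87.8
```

>>> arm_command:
  deltas:
    - [-0.001,0.022,0.041,0]
    - [-0.001,0.022,0.041,0]
    - [-0.001,0.022,0.041,0]
    - [-0.001,0.022,0.041,0]
    - [-0.001,0.022,0.041,0]
    - [-0.001,0.022,0.041,0]
    - [-0.001,0.022,0.041,0]
    - [-0.001,0.022,0.041,0]
    - [0,0,0,0.12]
    - [0,0,0,0.12]

```text
t: 3.1
ee_pos: [450.3, -218.1, 265.7]
orientation: [1.48, 0.99, -1.492]
ft_force: [-0.1, 0.4, 0.1]
width: 87.9
```

```bash
python3 - <<'E'
from h import *
to(506,-319,150,-21.7)
E
```

```text
t 3.1 pos [ 450.306 -218.067  265.684] ang -22.17986069330428 F [-0.059  0.389  0.097] w 87.92738004316801
tool shift mm [116.884  89.155  71.145] rows>= 3.2663206580483375 yaw rad -0.008375149049062428
```

>>> arm_command:
  deltas:
    - [0.029,0.022,0.018,0]
    - [0.029,0.022,0.018,0]
    - [0.029,0.022,0.018,0]
    - [0.029,0.022,0.018,0]
    - [0,0,0,0]

```text
t: 3.6
ee_pos: [506.4, -324.2, 146.8]
orientation: [1.484, 0.985, -1.494]
ft_force: [-0.7, 0.4, -0.5]
width: 87.7
```

```bash
python3 - <<'E'
from h import *
to(506,-319,60,-21.7)
for n in("side","top"):
    im=ctrl.get_image(n);cv2.imwrite(f"pics/{n}1.png",im[:,:,::-1])
s=cv2.imread("pics/side1.png");t=cv2.imread("pics/top1.png")
a=s[230:380,240:350];b=t[180:280,385:515]
a=cv2.resize(a,None,fx=4,fy=4);b=cv2.resize(b,None,fx=3,fy=3)
c=np.zeros((600,440+390,3),np.uint8);c[:,:440]=a;c[:300,440:]=b
cv2.imwrite("pics/v1.png",c[:,:800])
E
```

```text
t 3.6 pos [ 506.42  -324.169  146.769] ang -22.455264471814264 F [-0.689  0.427 -0.545] w 87.68982053615021
tool shift mm [86.697 -2.937 -5.547] rows>= 1.7384827280840398 yaw rad -0.013181851756494826
```

View pics/v1.png

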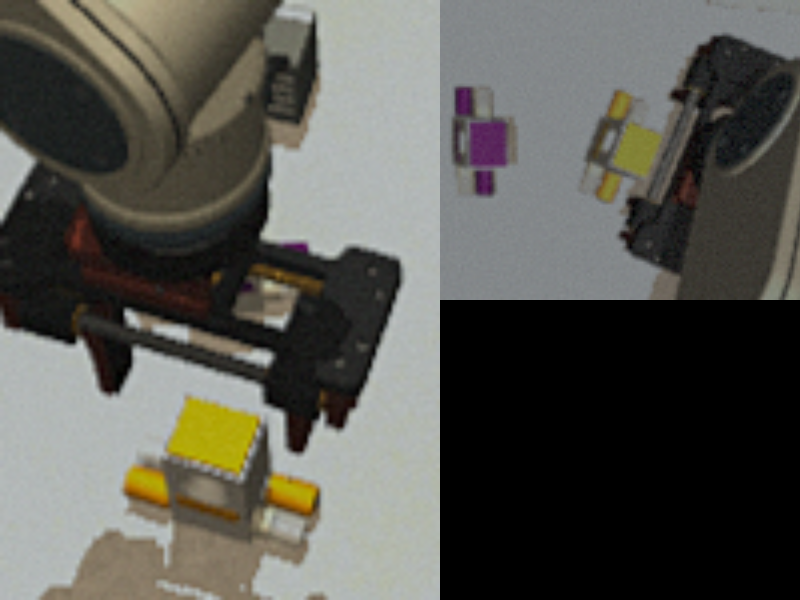

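>>> arm_command:
  deltas:
    - [0.03,-0.001,-0.002,-0.004]
    - [0.03,-0.001,-0.002,-0.004]
    - [0.022,-0.001,-0.002,-0.004]
    - [0,0,0,0]

```text
t: 4.1
ee_pos: [507.9, -315.5, 72.2]
orientation: [1.476, 0.985, -1.477]
ft_force: [-0.6, -0.7, -0.8]
width: 87.7
```

```bash
python3 - <<'E'
from h import *
to(506,-319,62,-21.7)
E
```

```text
t 4.1 pos [ 507.858 -315.523   72.2  ] ang -21.615487005978373 F [-0.613 -0.66  -0.813] w 87.73895310312275
tool shift mm [10.238 -0.615  3.793] rows>= 0.21870266591244555 yaw rad 0.0014750300063956583
```

>>> arm_command:
  deltas:
    - [0.007,-0.001,0.003,0]
    - [0.003,0,0,0]
    - [0,0,0,0]

```text
t: 4.4
ee_pos: [507.5, -318.3, 66.3]
orientation: [1.476, 0.98, -1.473]
ft_force: [-0.3, -0.8, -0.3]
width: 88.0
```

>>> arm_command:
  deltas:
    - [0,0,0,0]
    - [0,0,0,0]
    - [0,0,0,0]
    - [0,0,0,0]
    - [0,0,0,0]
    - [0,0,0,0]
    - [0,0,0,0]
  hand: 0.03

```text
t: 5.1
ee_pos: [508.4, -319.2, 69.0]
orientation: [1.476, 0.977, -1.472]
ft_force: [0.3, -0.5, 0.7]
width: 44.2
```

```bash
python3 - <<'E'
from h import *
to(506,-319,62,-21.7)
E
```

```text
t 5.1 pos [ 508.392 -319.151   69.028] ang -21.57160590708472 F [ 0.346 -0.545  0.706] w 44.22119930930049
tool shift mm [ 6.978 -2.455  0.643] rows>= 0.1485017413395589 yaw rad 0.002240899661483146
```

>>> arm_command:
  deltas:
    - [-0.015,0,0,0]
    - [-0.025,0,0,0]
    - [-0.03,0,0,0]
    - [-0.03,0,0,0]
    - [-0.012,0,0,-0.1]
    - [0,0,0,-0.1]
    - [0,0,0,-0.11]
    - [0,0,0,-0.11]
    - [0,0,0,-0.11]

```text
t: 6.0
ee_pos: [506.1, -316.2, 192.1]
orientation: [1.073, 1.254, -1.08]
ft_force: [0.5, 0.9, -1.9]
width: 44.0
```

```bash
python3 - <<'E'
from h import *
to(531.6,26.5,180,8.9)
E
```

```text
t 6.0 pos [ 506.122 -316.168  192.116] ang 9.885625719996288 F [ 0.531  0.907 -1.901] w 43.967886447632
tool shift mm [   4.707   83.722 -333.445] rows>= 6.8765463836293454 yaw rad 0.017202414006274924
```

>>> arm_command:
  deltas:
    - [0,0.01,-0.03,0]
    - [0,0.01,-0.04,0]
    - [0,0.01,-0.04,0]
    - [0,0.01,-0.04,0.01]
    - [0,0.01,-0.04,0]
    - [0,0.01,-0.04,0]
    - [0,0.01,-0.04,0]
    - [0,0.007,-0.025,0]
    - [0,0,0,0]
    - [0,0,0,0]

```text
t: 7.0
ee_pos: [533.9, -2.7, 193.7]
orientation: [1.081, 1.241, -1.082]
ft_force: [-0.7, -1.2, -1.1]
width: 44.2
```

```bash
python3 - <<'E'
from h import *
to(531.6,26.5,177,8.9)
for n in("side","top"):
    im=ctrl.get_image(n);cv2.imwrite(f"pics/{n}2.png",im[:,:,::-1])
s=cv2.imread("pics/side2.png");t=cv2.imread("pics/top2.png")
a=s[90:240,240:350];b=t[190:270,220:350]
a=cv2.resize(a,None,fx=4,fy=4);b=cv2.resize(b,None,fx=2.7,fy=2.7)
c=np.zeros((600,440+360,3),np.uint8);c[:,:440]=a;c[:b.shape[0],440:440+b.shape[1]]=b[:,:360]
cv2.imwrite("pics/v2.png",c[:,:800])
E
```

```text
t 7.0 pos [533.874  -2.699 193.656] ang 9.36946586086554 F [-0.737 -1.195 -1.143] w 44.20619468923775
tool shift mm [ 15.816   2.086 -29.676] rows>= 0.6738493563954008 yaw rad 0.008193724997813272
```

View pics/v2.png

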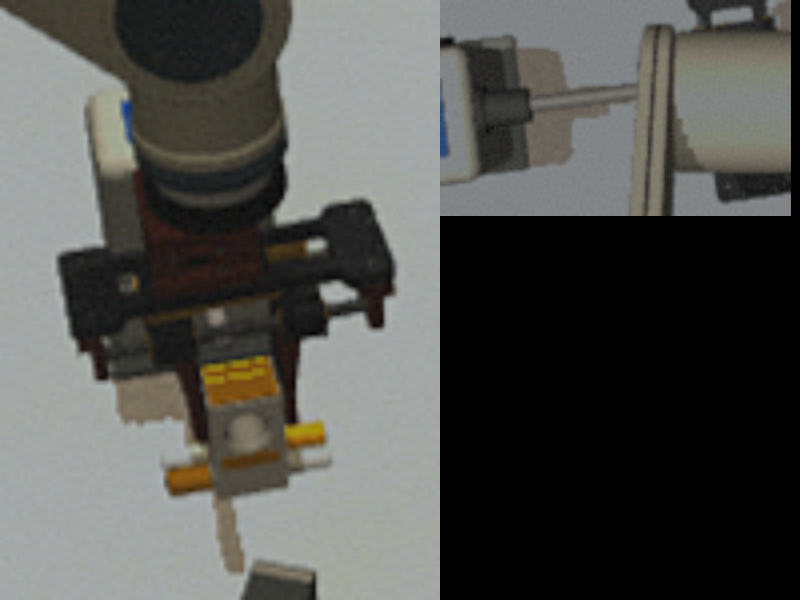

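```bash
python3 - <<'E'
from h import *
o,R,a=st();th=np.radians(a);c,s=np.cos(th),np.sin(th)
p=o["ee_pos"]
L=lambda X:[p[0]+c*X[0]-s*X[1],p[1]+s*X[0]+c*X[1],p[2]-69+X[2]]
im=cv2.imread("pics/side2.png")
k=8;x0,y0,w,h=275,160,60,60
C=cv2.convertScaleAbs(cv2.resize(im[y0:y0+h,x0:x0+w],None,fx=k,fy=k,interpolation=cv2.INTER_CUBIC),alpha=1.8)
def q(X): return [tuple(int(v) for v in (u-[x0,y0])*k+3.5) for u in proj("side",[L(x) for x in X])]
def poly(X,col): cv2.polylines(C,[np.array(q(X))],True,col,1)
poly([(-22,-18,0),(22,-18,0),(22,-18,76),(-22,-18,76)],(0,255,0))
poly([(-20,-16,79),(20,-16,79),(20,16,79),(-20,16,79)],(255,0,0))
poly([(12*np.cos(f),-18,52+12*np.sin(f)) for f in np.linspace(0,6.2,30)],(0,0,255))
cv2.imwrite("pics/v3.png",C)
E
```

```text
(no output)
```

View pics/v3.png

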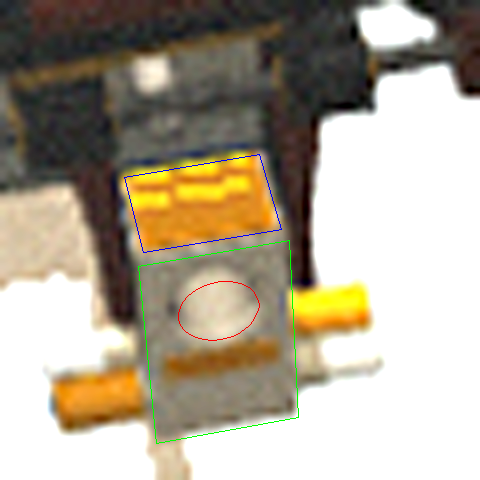

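>>> arm_command:
  deltas:
    - [0.008,0.001,-0.01,0.005]
    - [0.007,0.001,-0.01,0.003]
    - [0,0,-0.005,0]
    - [0,0,0,0]

```text
t: 7.5
ee_pos: [531.9, 20.0, 176.2]
orientation: [1.092, 1.235, -1.094]
ft_force: [-0.5, 0.4, -1.5]
width: 44.3
```

```bash
cat >> h.py <<'E'
TIP=np.array([524.6,71.7]);YAW=np.radians(8.9)
def rel(dz):
    "gripper rel. to rod: lateral offset, distance outward from tip, hole z - 160 (dz = tcp to hole drop)"
    o,R,a=st();d=o["ee_pos"][:2]-TIP
    print("t",o["t"],"lat",d@[np.cos(YAW),np.sin(YAW)],"out",d@[np.sin(YAW),-np.cos(YAW)],"dz",o["ee_pos"][2]-dz-160,"ang",a,"F",o["ft_force"],"M",o["moment"],"w",o["width"])
E
python3 - <<'E'
from h import *
rel(17)
E
```

```text
t 7.5 lat -0.7624862778689101 out 52.24779169710402 dz -0.8174905195724875 ang 8.470461306435306 F [-0.505  0.384 -1.452] M [-0.009  0.02   0.022] w 44.28187813053899
```

>>> arm_command:
  deltas:
    - [-0.001,0.001,-0.012,-0.005]
    - [0,0,-0.012,0]
    - [0,0,-0.01,0]
    - [0,0,-0.006,0]

```text
t: 7.9
ee_pos: [526.6, 62.4, 176.0]
orientation: [1.089, 1.237, -1.091]
ft_force: [0.1, 0.6, -0.4]
width: 44.3
```

```bash
python3 - <<'E'
from h import *
rel(17)
E
```

```text
t 7.9 lat 0.541028991590832 out 9.4790910229452 dz -1.0089727842837135 ang 8.718314398419455 F [ 0.13   0.602 -0.4  ] M [-0.09   0.055  0.036] w 44.286746684902525
```

>>> arm_command:
  deltas:
    - [-0.001,0,-0.015,-0.002]
    - [0,0,-0.02,0]
    - [0,0,-0.02,0]
    - [0,0,-0.015,0]

```text
t: 8.3
ee_pos: [515.4, 135.3, 175.4]
orientation: [1.088, 1.237, -1.089]
ft_force: [0.2, 0.6, -1.4]
width: 44.4
```

```bash
python3 - <<'E'
from h import *
rel(17)
E
```

```text
t 8.3 lat 0.8013568776219167 out -64.2764118882992 dz -1.5942464420824933 ang 8.836659001746597 F [ 0.21   0.639 -1.39 ] M [-0.038  0.093  0.001] w 44.40886152353189
```

>>> arm_command:
  deltas:
    - [-0.001,0,-0.012,0]
    - [0,0,-0.01,0]
    - [0,0,-0.004,0]
    - [0,0,0,0]

```text
t: 8.7
ee_pos: [510.7, 165.0, 175.9]
orientation: [1.086, 1.238, -1.085]
ft_force: [0.2, -0.4, -2.1]
width: 44.3
```

>>> arm_command:
  deltas:
    - [0,0,-0.003,0]
    - [0,0,-0.003,0]

```text
t: 8.9
ee_pos: [510.1, 168.3, 175.9]
orientation: [1.082, 1.235, -1.087]
ft_force: [4.7, -24.0, 2.9]
width: 44.1
```

```bash
python3 - <<'E'
from h import *
rel(17)
E
```

```text
t 8.9 lat 0.6627783386751211 out -97.69776134772955 dz -1.1484696553617084 ang 9.081203131197835 F [  4.748 -23.98    2.918] M [-3.988 -0.747 -0.352] w 44.077214674762885
```

>>> arm_command:
  deltas:
    - [0,0,0.0015,0]
    - [0,0.001,0,0]
    - [0,0.001,0,0]
    - [0,0.001,0,0]

```text
t: 9.3
ee_pos: [513.9, 165.7, 176.0]
orientation: [1.084, 1.233, -1.09]
ft_force: [0.6, 0.5, -2.2]
width: 44.0
```

```bash
python3 - <<'E'
from h import *
rel(17)
E
```

```text
t 9.3 lat 3.9706392170341367 out -94.49244202672959 dz -0.9596000034852068 ang 8.924451609057916 F [ 0.573  0.545 -2.205] M [-0.036  0.068 -0.004] w 44.019854221998635
```

>>> arm_command:
  deltas:
    - [0,0.001,0,0]
    - [0,0.001,0,0]

```text
t: 9.5
ee_pos: [515.1, 165.9, 175.8]
orientation: [1.083, 1.235, -1.091]
ft_force: [-4.0, -0.4, 0.3]
width: 44.3
```

>>> arm_command:
  deltas:
    - [0,0.001,0,0]
    - [0,0.001,0,0]

```text
t: 9.7
ee_pos: [515.2, 165.9, 175.3]
orientation: [1.08, 1.237, -1.095]
ft_force: [-5.9, -1.5, 2.8]
width: 44.5
```

```bash
python3 - <<'E'
from h import *
rel(17)
E
```

```text
t 9.7 lat 5.2671595147297285 out -94.53319725051712 dz -1.6681515436153518 ang 8.894588410849654 F [-5.943 -1.481  2.798] M [-0.289  1.136 -0.114] w 44.482050351126375
```

>>> arm_command:
  deltas:
    - [0,-0.003,0,0]
    - [0,-0.002,0,0]
    - [0.002,0,0,0]
    - [0.001,0,0,0]

```text
t: 10.1
ee_pos: [511.9, 165.7, 172.6]
orientation: [1.083, 1.235, -1.091]
ft_force: [0.0, -1.0, -2.7]
width: 44.2
```

>>> arm_command:
  deltas:
    - [0.001,0,0,0]
    - [0.001,0,0,0]

```text
t: 10.3
ee_pos: [512.2, 165.7, 172.0]
orientation: [1.083, 1.235, -1.091]
ft_force: [-5.8, -1.4, 14.8]
width: 44.0
```

```bash
python3 - <<'E'
from h import *
rel(17)
E
```

```text
t 10.3 lat 2.2927441350579336 out -94.83543192605832 dz -5.011731459858879 ang 8.93279157215005 F [-5.825 -1.43  14.835] M [-0.223  1.145 -0.023] w 44.03686587113224
```

>>> arm_command:
  deltas:
    - [-0.002,-0.002,0,0]
    - [0.0005,0,-0.002,0]
    - [0,0,-0.001,0]
    - [0.001,0,0,0]

```text
t: 10.7
ee_pos: [510.4, 167.9, 172.7]
orientation: [1.082, 1.233, -1.09]
ft_force: [0.6, -1.0, -1.5]
width: 43.8
```

```bash
python3 - <<'E'
from h import *
rel(17)
E
```

```text
t 10.7 lat 0.8810847002778104 out -97.219943662804 dz -4.298490092998179 ang 8.955944918809859 F [ 0.603 -1.018 -1.493] M [-0.185  0.052 -0.012] w 43.81537761376262
```

Open.

>>> arm_command:
  deltas:
    - [0,0,0,0]
    - [0,0,0,0]
    - [0,0,0,0]
    - [0,0,0,0]
    - [0,0,0,0]
    - [0,0,0,0]
  hand: 0.0878

```text
t: 11.3
ee_pos: [511.1, 168.8, 172.7]
orientation: [1.084, 1.233, -1.089]
ft_force: [-0.9, 0.4, -0.7]
width: 86.7
```

>>> arm_command:
  deltas:
    - [-0.01,0,0,0]
    - [-0.02,0,0,0]
    - [-0.03,0,0,0]
    - [-0.03,0,0,0]
    - [0,0,0.03,0]
    - [0,0,0.04,0]
    - [0,0,0.04,0]
    - [0,0,0.04,0]
    - [0,0,0.04,0]
    - [0,0,0.04,0]

```text
t: 12.3
ee_pos: [545.8, -58.1, 282.8]
orientation: [1.081, 1.232, -1.076]
ft_force: [-0.2, 0.3, 0.1]
width: 87.8
```

```bash
python3 - <<'E'
from h import *
to(509.8,-189.1,160,1.5)
for n in("side","top"):
    im=ctrl.get_image(n);cv2.imwrite(f"pics/{n}4.png",im[:,:,::-1])
s=cv2.imread("pics/side4.png");t=cv2.imread("pics/top4.png")
a=s[90:240,240:350];b=t[190:270,220:350]
a=cv2.resize(a,None,fx=4,fy=4);b=cv2.resize(b,None,fx=2.7,fy=2.7)
c=np.zeros((600,440+360,3),np.uint8);c[:,:440]=a;c[:b.shape[0],440:440+b.shape[1]]=b[:,:360]
cv2.imwrite("pics/v4.png",c[:,:800])
E
```

```text
t 12.3 pos [545.805 -58.074 282.826] ang 9.47744273476274 F [-0.246  0.331  0.055] w 87.76881756734147
tool shift mm [125.151 -61.257 118.893] rows>= 3.6633608448121437 yaw rad 0.1392326416109105
```

View pics/v4.png

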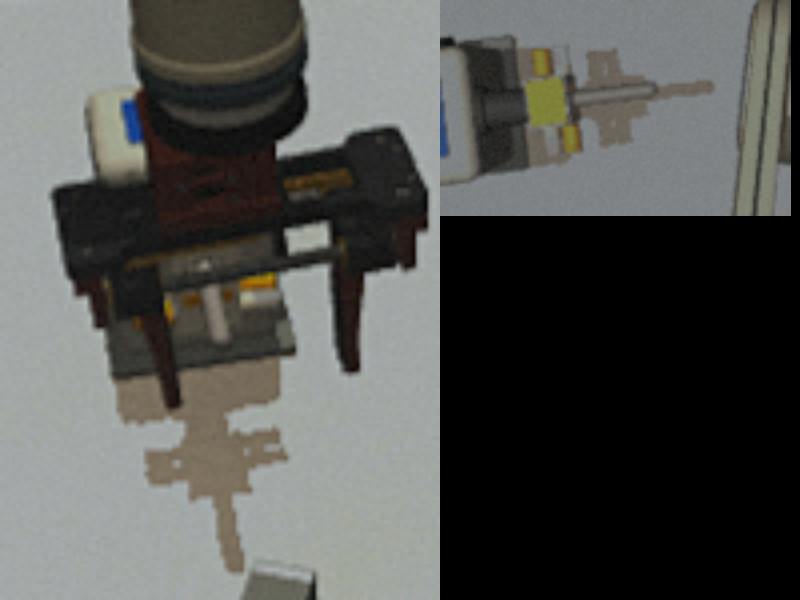

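>>> arm_command:
  deltas:
    - [0.03,-0.015,0.028,0.07]
    - [0.03,-0.015,0.028,0.07]
    - [0.03,-0.01,0.028,0]
    - [0.02,-0.005,0.02,0]
    - [0,0,0,0]
    - [0,0,0,0]

```text
t: 13.0
ee_pos: [515.6, -172.4, 176.6]
orientation: [1.2, 1.158, -1.178]
ft_force: [-0.5, 0.0, 1.3]
width: 87.6
```

```bash
python3 - <<'E'
from h import *
to(510.5,-189.1,66,1.5)
E
```

```text
t 13.0 pos [ 515.647 -172.36   176.568] ang 0.7876202465558083 F [-0.495  0.001  1.266] w 87.63009892874932
tool shift mm [110.644 -10.663  13.278] rows>= 2.2389273636539984 yaw rad -0.01243337222214656
```

```bash
python3 - <<'E'
from h import *
o,R,a=st();print(R)
E
```

```text
[[ 0.048  0.999  0.012]
 [-0.03   0.014 -0.999]
 [-0.998  0.048  0.031]]
```

```bash
python3 - <<'E'
from h import *
for r in ([0.1982,1.5618,-0.2003],[1.301,1.134,-1.317],[1.296,1.136,-1.314],[1.48,.99,-1.492],[1.484,.985,-1.494],[1.476,.977,-1.472],[1.073,1.254,-1.08],[1.081,1.241,-1.082],[1.092,1.235,-1.094],[1.086,1.238,-1.085],[1.082,1.233,-1.09],[1.084,1.233,-1.089],[1.081,1.232,-1.076],[1.2,1.158,-1.178]):
  print(Ro.from_rotvec(r).as_matrix()[:,0], np.degrees(np.arccos(-Ro.from_rotvec(r).as_matrix()[2,0])))
E
```

```text
[-0.    -0.001 -1.   ] 0.07730435374063369
[-0.003 -0.011 -1.   ] 0.6398999959222066
[-0.003 -0.012 -1.   ] 0.7179601558323082
[-0.    -0.012 -1.   ] 0.683169209884936
[ 0.002 -0.013 -1.   ] 0.7451049904721558
[ 0.018 -0.022 -1.   ] 1.6221744157385423
[ 0.021 -0.023 -1.   ] 1.7729404909342725
[ 0.03  -0.026 -0.999] 2.274898676087703
[ 0.029 -0.026 -0.999] 2.246695397347849
[ 0.031 -0.026 -0.999] 2.3116708539656785
[ 0.031 -0.033 -0.999] 2.5653013249059073
[ 0.032 -0.031 -0.999] 2.541993099154726
[ 0.039 -0.03  -0.999] 2.8240008124478306
[ 0.048 -0.03  -0.998] 3.253850400972848
```

>>> arm_command:
  deltas:
    - [0,0,0,0]
    - [0,0,0,0]

```text
t: 13.2
ee_pos: [517.1, -170.7, 178.6]
orientation: [1.199, 1.156, -1.176]
ft_force: [-0.1, -0.4, -0.2]
width: 87.9
```

```bash
python3 - <<'E'
from h import *
to(510.5,-189.1,66,1.5)
o,R,a=st();print(R,o["qpos"],o["qvel"])
E
```

```text
t 13.2 pos [ 517.055 -170.683  178.605] ang 0.8878147382602108 F [-0.129 -0.389 -0.153] w 87.93938049336718
tool shift mm [112.635 -12.505  14.801] rows>= 2.2857874415176327 yaw rad -0.01068464844954259
[[ 0.051  0.999  0.014]
 [-0.03   0.015 -0.999]
 [-0.998  0.05   0.031]] [-0.334  0.379  1.895 -0.017  0.809 -0.338] [ 0.016 -0.013 -0.004  0.002  0.009  0.008]
```

>>> arm_command:
  deltas:
    - [0.02,-0.0025,0.003,-0.005]
    - [0.025,-0.0025,0.003,-0.005]
    - [0.025,-0.0025,0.003,0]
    - [0.02,-0.0025,0.003,0]

```text
t: 13.6
ee_pos: [519.4, -183.8, 94.1]
orientation: [1.19, 1.149, -1.155]
ft_force: [0.4, -0.3, 0.6]
width: 88.4
```

```bash
python3 - <<'E'
from h import *
to(510.5,-189.1,66,1.5)
o,R,a=st();print(R[:,0],o["qpos"],o["qvel"])
E
```

```text
t 13.6 pos [ 519.366 -183.792   94.085] ang 1.8531096724175469 F [ 0.442 -0.315  0.621] w 88.4357873400544
tool shift mm [ 27.601 -10.852   3.993] rows>= 0.5985151701477116 yaw rad 0.0061629264043247985
[ 0.067 -0.035 -0.997] [-0.357  0.521  1.93  -0.017  0.617 -0.375] [-0.058  0.335  0.045  0.    -0.419 -0.067]
```

>>> arm_command:
  deltas:
    - [-0.02,-0.003,0.001,0]

```text
t: 13.7
ee_pos: [513.2, -182.7, 110.4]
orientation: [1.189, 1.156, -1.157]
ft_force: [-0.1, 1.2, 0.0]
width: 88.0
```

>>> arm_command:
  deltas:
    - [-0.03,0,0,0]

```text
t: 13.8
ee_pos: [510.6, -180.6, 139.5]
orientation: [1.187, 1.16, -1.159]
ft_force: [0.5, -0.3, 0.3]
width: 87.9
```

>>> arm_command:
  deltas:
    - [-0.03,0,0,0]

```text
t: 13.9
ee_pos: [509.0, -178.6, 170.4]
orientation: [1.187, 1.161, -1.158]
ft_force: [-0.2, -0.6, 1.0]
width: 87.7
```

>>> arm_command:
  deltas:
    - [-0.03,0,0,0]

```text
t: 14.0
ee_pos: [507.6, -176.8, 202.0]
orientation: [1.186, 1.162, -1.157]
ft_force: [-0.2, 0.2, -0.6]
width: 87.5
```

>>> arm_command:
  deltas:
    - [0,0,0,0]

```text
t: 14.1
ee_pos: [510.3, -176.7, 206.7]
orientation: [1.187, 1.154, -1.152]
ft_force: [1.3, 0.3, -0.1]
width: 87.5
```

>>> arm_command:
  deltas:
    - [0,0,0,0]

```text
t: 14.2
ee_pos: [510.8, -176.1, 207.7]
orientation: [1.186, 1.153, -1.15]
ft_force: [0.3, 0.8, 0.1]
width: 88.1
```

>>> arm_command:
  deltas:
    - [0,0,0,0]

```text
t: 14.3
ee_pos: [511.1, -175.6, 207.8]
orientation: [1.186, 1.153, -1.149]
ft_force: [0.3, -0.5, -0.1]
width: 87.5
```

```bash
python3 - <<'E'
from h import *
for r in ([1.19,1.149,-1.155],): print(Ro.from_rotvec(r).as_matrix()[:,0])
to(510.5,-189.1,66,1.5)
o,R,a=st();print(R[:,0],o["qpos"],o["qvel"])
E
```

```text
[ 0.066 -0.035 -0.997]
t 14.3 pos [ 511.073 -175.604  207.751] ang 2.2761488035742365 F [ 0.264 -0.526 -0.126] w 87.52330175247225
tool shift mm [141.769 -10.415   8.295] rows>= 2.847853656926272 yaw rad 0.01354635210778516
[ 0.067 -0.034 -0.997] [-0.348  0.324  1.895 -0.012  0.848 -0.379] [ 0.009  0.001  0.01  -0.    -0.001  0.001]
```

>>> arm_command:
  deltas:
    - [0,-0.02,0,0]
    - [0,-0.04,0,0]
    - [0,-0.04,0,0]

```text
t: 14.6
ee_pos: [412.8, -179.0, 198.8]
orientation: [1.184, 1.154, -1.145]
ft_force: [-1.0, -0.6, 0.2]
width: 87.8
```

>>> arm_command:
  deltas:
    - [0,0,0,0]
    - [0,0,0,0]

```text
t: 14.8
ee_pos: [407.3, -177.5, 196.2]
orientation: [1.184, 1.161, -1.15]
ft_force: [0.2, -0.4, 0.8]
width: 88.1
```

>>> arm_command:
  deltas:
    - [0,0.02,0,0]
    - [0,0.04,0,0]
    - [0,0.03,0,0]

```text
t: 15.1
ee_pos: [498.1, -173.2, 199.7]
orientation: [1.185, 1.164, -1.154]
ft_force: [0.4, -0.5, -0.3]
width: 87.4
```

>>> arm_command:
  deltas:
    - [0,0,0,0]
    - [0,0,0,0]

```text
t: 15.3
ee_pos: [503.5, -172.9, 199.0]
orientation: [1.184, 1.163, -1.15]
ft_force: [0.2, -0.4, 0.1]
width: 88.3
```

```bash
python3 - <<'E'
from h import *
to(510.5,-189.1,66,1.5)
o,R,a=st();print(R[:,0],o["qpos"],o["qvel"])
E
```

```text
t 15.3 pos [ 503.537 -172.898  199.019] ang 2.4221073270280598 F [ 0.17  -0.379  0.088] w 88.33281246241522
tool shift mm [133.618  -1.428  12.221] rows>= 2.683663250419918 yaw rad 0.016093808913403743
[ 0.059 -0.029 -0.998] [-0.349  0.329  1.913 -0.01   0.834 -0.384] [ 0.017  0.029 -0.042  0.003 -0.007  0.011]
```

>>> arm_command:
  deltas:
    - [0.015,0,0.002,0.005]
    - [0.025,0,0.002,0.005]
    - [0.025,0,0.002,0]
    - [0.025,0,0.002,0]
    - [0.018,0,0.002,0]
    - [0.012,0,0.001,0]
    - [0.006,0,0,0]

```text
t: 16.0
ee_pos: [509.5, -187.5, 68.6]
orientation: [1.191, 1.16, -1.158]
ft_force: [-0.3, -0.5, -0.2]
width: 88.1
```

```bash
python3 - <<'E'
from h import *
to(510.5,-189.1,66,1.5)
o,R,a=st();print(R[:,0])
E
```

```text
t 16.0 pos [ 509.48  -187.453   68.601] ang 1.8460003396589042 F [-0.293 -0.505 -0.17 ] w 88.07377698860115
tool shift mm [2.702 0.816 1.597] rows>= 0.06485898204093013 yaw rad 0.006038845140066592
[ 0.058 -0.029 -0.998]
```

>>> arm_command:
  deltas:
    - [0.004,0.0005,0.001,0.004]
    - [0.002,0,0,0]

```text
t: 16.2
ee_pos: [510.1, -188.6, 62.2]
orientation: [1.194, 1.158, -1.162]
ft_force: [-0.2, -0.4, 0.7]
width: 87.9
```

>>> arm_command:
  deltas:
    - [0,0,0,0]
    - [0,0,0,0]
    - [0,0,0,0]
    - [0,0,0,0]
    - [0,0,0,0]
    - [0,0,0,0]
  hand: 0.03

```text
t: 16.8
ee_pos: [511.1, -188.9, 64.7]
orientation: [1.194, 1.155, -1.16]
ft_force: [-2.4, -0.3, 5.8]
width: 45.0
```

```bash
python3 - <<'E'
from h import *
to(510.5,-189.1,66,1.5)
o,R,a=st();print(R[:,0],o["moment"])
E
```

```text
t 16.8 pos [ 511.073 -188.865   64.721] ang 1.6150077320337206 F [-2.436 -0.346  5.814] w 45.040111112709205
tool shift mm [-1.304 -0.502  0.26 ] rows>= 0.028417666953407958 yaw rad 0.002007263589239779
[ 0.06  -0.03  -0.998] [-0.113  0.805  0.005]
```

>>> arm_command:
  deltas:
    - [-0.01,0,0,0]
    - [-0.02,0,0,0]
    - [-0.025,0,0,0]
    - [-0.025,0,0,0]
    - [-0.015,0,0,-0.06]
    - [-0.008,0,0,-0.06]
    - [-0.003,0,0,0]

```text
t: 17.5
ee_pos: [503.1, -184.9, 176.3]
orientation: [1.1, 1.212, -1.073]
ft_force: [0.4, -1.0, -2.0]
width: 45.5
```

```bash
cat >> h.py <<'E'
def rel2(drop):
    "hole centre (drop mm ahead of TCP along tool x) relative to rod"
    o,R,a=st();p=o["ee_pos"]+R[:,0]*drop;d=p[:2]-TIP
    lat=d@[np.cos(YAW),np.sin(YAW)];out=d@[np.sin(YAW),-np.cos(YAW)]
    print("t",o["t"],"lat",lat,"out",out,"dz",p[2]-160,"ang",a,"F",o["ft_force"],"M",o["moment"],"w",o["width"],"tilt",R[:,0])
    return lat,out,p[2]-160
def goal(drop,lat,out,dz):
    "tool-axes shift to put the hole at lat,out,dz"
    o,R,a=st();p=o["ee_pos"]+R[:,0]*drop
    w=np.r_[TIP+lat*np.array([np.cos(YAW),np.sin(YAW)])+out*np.array([np.sin(YAW),-np.cos(YAW)]),160+dz]-p
    print("shift",R.T@w,"yaw",np.radians(a-8.9))
E
python3 - <<'E'
from h import *
rel2(12.7);goal(12.7,0.2,50,0)
E
```

```text
t 17.5 lat -60.2176546347161 out 250.64798177048317 dz 3.59325019839315 ang 8.706043332577472 F [ 0.44  -1.025 -2.044] M [-0.054  0.047  0.034] w 45.54830979006528 tilt [ 0.058 -0.029 -0.998]
shift [  -0.754   59.461 -200.964] yaw -0.0033851824527187362
```

>>> arm_command:
  deltas:
    - [0,0.0045,-0.015,0]
    - [0,0.009,-0.03,0]
    - [0,0.01,-0.035,0]
    - [0,0.01,-0.035,0]
    - [0,0.01,-0.035,0]
    - [0,0.008,-0.025,0]
    - [0,0.005,-0.015,0]
    - [0,0.002,-0.008,0]
    - [0,0,0,0]

```text
t: 18.4
ee_pos: [532.4, 26.3, 172.2]
orientation: [1.113, 1.204, -1.086]
ft_force: [0.2, -0.2, -2.4]
width: 45.3
```

```bash
python3 - <<'E'
from h import *
rel2(12.7);goal(12.7,0.2,50,0)
for n in("side",):
    im=ctrl.get_image(n);cv2.imwrite(f"pics/{n}5.png",im[:,:,::-1])
crop(cv2.imread("pics/side5.png"),265,120,80,100,6,"pics/v5.png",1.6)
E
```

```text
t 18.4 lat 1.3732460512629183 out 46.58458370818183 dz -0.5117364611576534 ang 7.693737727790115 F [ 0.207 -0.193 -2.439] M [-0.071  0.081  0.027] w 45.29754171964688 tilt [ 0.058 -0.03  -0.998]
shift [-0.441 -1.072  3.458] yaw -0.0210532482926506
```

View pics/v5.png

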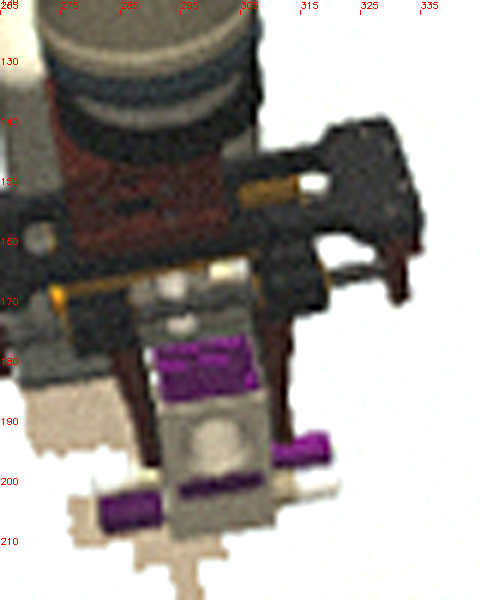

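>>> arm_command:
  deltas:
    - [-0.001,-0.001,-0.008,-0.02]
    - [0,0,-0.014,0]
    - [0,0,-0.012,0]
    - [0,0,-0.007,0]

```text
t: 18.85
ee_pos: [524.3, 66.0, 171.4]
orientation: [1.1, 1.211, -1.076]
ft_force: [-0.3, -1.1, -2.5]
width: 44.9
```

```bash
python3 - <<'E'
from h import *
rel2(12.7);goal(12.7,0.2,-50,0)
E
```

```text
t 18.85 lat -0.5181134602712212 out 6.05716675779763 dz -1.2594399429969485 ang 8.594808410139816 F [-0.268 -1.117 -2.507] M [-0.038  0.087  0.043] w 44.93290491249351 tilt [ 0.057 -0.03  -0.998]
shift [ -3.401   0.485 -55.971] yaw -0.0053265980924563595
```

>>> arm_command:
  deltas:
    - [-0.001,0.0005,-0.012,-0.005]
    - [-0.001,0,-0.016,0]
    - [-0.001,0,-0.016,0]
    - [0,0,-0.01,0]
    - [0,0,-0.004,0]

```text
t: 19.35
ee_pos: [514.9, 128.8, 172.4]
orientation: [1.095, 1.213, -1.071]
ft_force: [0.5, 0.2, -2.5]
width: 45.0
```

```bash
python3 - <<'E'
from h import *
rel2(12.7);goal(12.7,0.2,-61,0)
E
```

```text
t 19.35 lat -0.08341595838739835 out -57.37798569663757 dz -0.29228417059789535 ang 8.986942406552581 F [ 0.46   0.223 -2.548] M [-0.048  0.099  0.068] w 45.02084561553496 tilt [ 0.058 -0.03  -0.998]
shift [-0.417  0.304 -3.608] yaw 0.0015174312539500234
```

>>> arm_command:
  deltas:
    - [0,0,-0.003,0]
    - [0,0,-0.002,0]

```text
t: 19.55
ee_pos: [514.2, 131.6, 172.3]
orientation: [1.088, 1.211, -1.071]
ft_force: [2.9, -20.7, 0.8]
width: 45.0
```

```bash
python3 - <<'E'
from h import *
rel2(12.7)
E
```

```text
t 19.55 lat -0.3394462715242259 out -60.18142484133633 dz -0.3330375867633393 ang 9.17192907868687 F [  2.939 -20.723   0.836] M [-3.154 -0.38  -0.48 ] w 45.015503314616524 tilt [ 0.058 -0.036 -0.998]
```

>>> arm_command:
  deltas:
    - [0,0,0.001,0]
    - [0.0025,0,0,0]
    - [0.0015,0,0,0]

```text
t: 19.85
ee_pos: [515.0, 129.2, 168.3]
orientation: [1.089, 1.209, -1.073]
ft_force: [0.2, 0.0, -2.2]
width: 45.0
```

```bash
python3 - <<'E'
from h import *
rel2(12.7)
E
```

```text
t 19.85 lat 0.05999904082978169 out -57.75401773742616 dz -4.340201173970513 ang 9.097956693991522 F [ 0.226  0.018 -2.237] M [-0.021  0.087 -0.033] w 44.9532799433156 tilt [ 0.058 -0.037 -0.998]
```

Push in again at this height, then open.

>>> arm_command:
  deltas:
    - [-0.0005,0,-0.002,0]
    - [0,0,-0.0015,0]

```text
t: 20.05
ee_pos: [514.5, 131.5, 168.4]
orientation: [1.087, 1.208, -1.074]
ft_force: [2.5, -15.4, 2.9]
width: 45.3
```

```bash
python3 - <<'E'
from h import *
rel2(12.7)
E
```

```text
t 20.05 lat -0.05483273572942515 out -60.03794930483791 dz -4.296169622622074 ang 9.10592115672392 F [  2.486 -15.357   2.916] M [-2.379 -0.416 -0.392] w 45.3476007059873 tilt [ 0.058 -0.039 -0.998]
```

>>> arm_command:
  deltas:
    - [0,0,0,0]
    - [0,0,0,0]
    - [0,0,0,0]
    - [0,0,0,0]
    - [0,0,0,0]
    - [0,0,0,0]
  hand: 0.0878

```text
t: 20.65
ee_pos: [515.2, 132.5, 169.1]
orientation: [1.088, 1.208, -1.072]
ft_force: [-0.0, -0.2, 0.5]
width: 86.6
```

>>> arm_command:
  deltas:
    - [-0.01,0,0,0]
    - [-0.02,0,0,0]
    - [-0.025,0.002,0,0]
    - [-0.025,0.002,0,0]
    - [-0.015,0,0.015,0]
    - [0,0,0.03,0]
    - [0,0,0.035,0]
    - [0,0,0.035,0]
    - [0,0,0.025,0]
    - [0,0,0.01,0]

```text
t: 21.65
ee_pos: [538.0, -13.8, 282.6]
orientation: [1.088, 1.206, -1.064]
ft_force: [-0.5, -0.2, 0.9]
width: 88.0
```

```bash
python3 - <<'E'
from h import *
to(549,-47.7,140,-16.9)
o,R,a=st();print(R[:,0])
for n in("side","top"):
    im=ctrl.get_image(n);cv2.imwrite(f"pics/{n}6.png",im[:,:,::-1])
s=cv2.imread("pics/side6.png");t=cv2.imread("pics/top6.png")
a=s[90:240,240:350];b=t[190:270,220:350]
a=cv2.resize(a,None,fx=4,fy=4);b=cv2.resize(b,None,fx=2.7,fy=2.7)
c=np.zeros((600,440+360,3),np.uint8);c[:,:440]=a;c[:b.shape[0],440:440+b.shape[1]]=b[:,:360]
cv2.imwrite("pics/v6.png",c[:,:800])
E
```

```text
t 21.65 pos [537.967 -13.771 282.647] ang 9.408350356425542 F [-0.453 -0.236  0.856] w 87.96756097349723
tool shift mm [144.218  -3.044  28.509] rows>= 2.940813175692499 yaw rad 0.45916733448784947
[ 0.066 -0.037 -0.997]
```

View pics/v6.png

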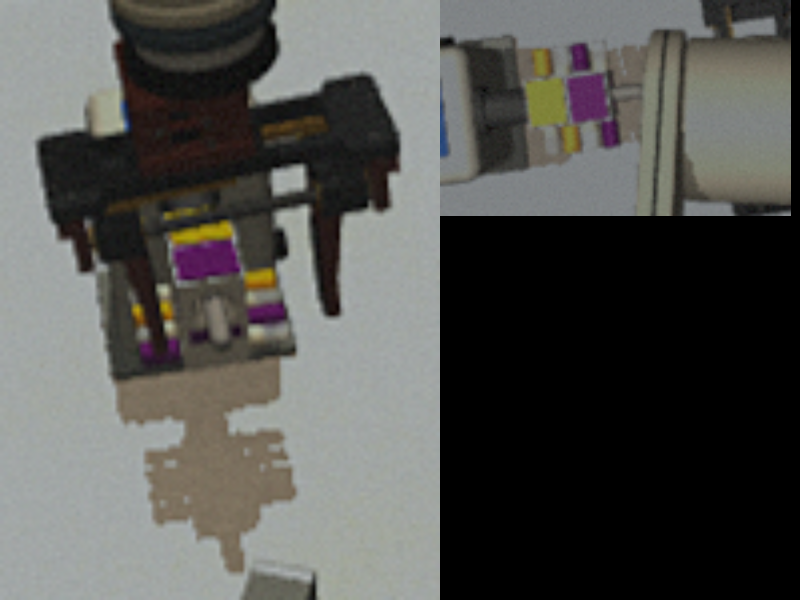

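>>> arm_command:
  deltas:
    - [0.02,0,0.004,0.115]
    - [0.03,0,0.008,0.115]
    - [0.03,0,0.008,0.115]
    - [0.025,0,0.005,0.11]
    - [0.015,0,0,0]
    - [0.006,0,0,0]
    - [0,0,0,0]

```text
t: 22.45
ee_pos: [546.3, -34.7, 155.2]
orientation: [1.446, 0.978, -1.384]
ft_force: [-0.4, -0.3, 0.2]
width: 87.5
```

```bash
python3 - <<'E'
from h import *
to(549,-47.7,44,-16.9)
o,R,a=st();print(R[:,0])
for n in("side","top"):
    im=ctrl.get_image(n);cv2.imwrite(f"pics/{n}7.png",im[:,:,::-1])
s=cv2.imread("pics/side7.png");t=cv2.imread("pics/top7.png")
a=s[140:290,250:360];b=t[170:260,310:400]
a=cv2.resize(a,None,fx=4,fy=4);b=cv2.resize(b,None,fx=4,fy=4)
c=np.zeros((600,440+360,3),np.uint8);c[:,:440]=a;c[:b.shape[0],440:440+b.shape[1]]=b[:,:360]
cv2.imwrite("pics/v7.png",c[:,:800])
E
```

```text
t 22.45 pos [546.345 -34.669 155.208] ang -17.532129056768287 F [-0.424 -0.309  0.197] w 87.50159813161828
tool shift mm [111.505  -1.872  10.349] rows>= 2.239998732358498 yaw rad -0.011032733338132783
[ 0.068 -0.033 -0.997]
```

View pics/v7.png

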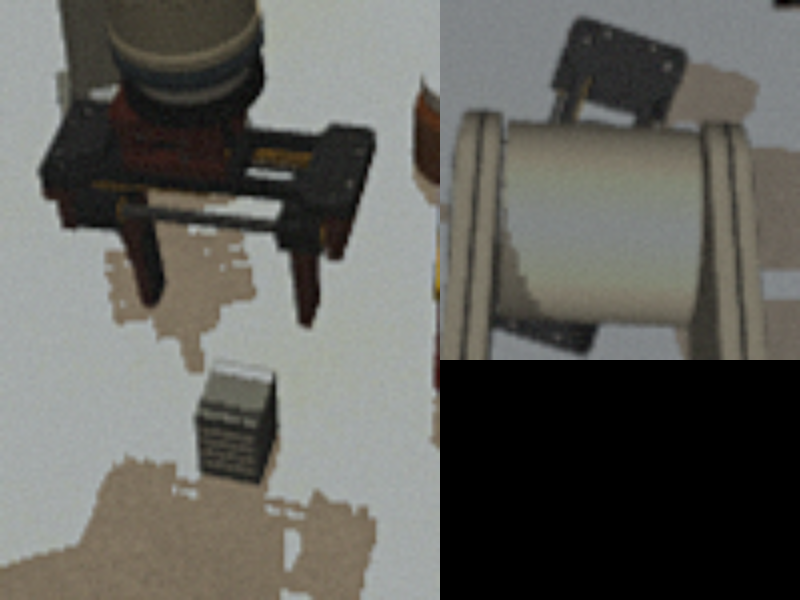

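>>> arm_command:
  deltas:
    - [0.014,0,0.002,-0.005]
    - [0.024,-0.001,0.002,-0.005]
    - [0.024,-0.001,0.002,0]
    - [0.02,0,0.002,0]
    - [0.013,0,0.002,0]
    - [0.008,0,0,0]
    - [0.004,0,0,0]

```text
t: 23.25
ee_pos: [554.9, -47.6, 49.1]
orientation: [1.443, 0.975, -1.363]
ft_force: [-0.1, -0.2, 0.3]
width: 87.9
```

```bash
python3 - <<'E'
from h import *
to(549,-47.7,44,-16.9)
E
```

```text
t 23.25 pos [554.891 -47.639  49.121] ang -16.749161739512417 F [-0.077 -0.204  0.288] w 87.89484855045613
tool shift mm [ 4.618 -6.056  1.714] rows>= 0.15611878815481675 yaw rad 0.0026326242834891727
```

>>> arm_command:
  deltas:
    - [0.003,-0.003,0.001,0]
    - [0.0015,-0.003,0.0005,0]
    - [0,-0.0005,0,0]

```text
t: 23.55
ee_pos: [548.8, -47.3, 44.4]
orientation: [1.444, 0.974, -1.362]
ft_force: [0.0, 0.1, -0.7]
width: 87.6
```

```bash
python3 - <<'E'
from h import *
to(549,-47.7,44,-16.9)
o,R,a=st();print(R[:,0])
E
```

```text
t 23.55 pos [548.841 -47.32   44.442] ang -16.744706679042906 F [ 0.011  0.102 -0.676] w 87.63582782743863
tool shift mm [0.466 0.22  0.314] rows>= 0.012076375876731523 yaw rad 0.0027103797570575735
[ 0.084 -0.034 -0.996]
```

>>> arm_command:
  deltas:
    - [0,0,0,0]
    - [0,0,0,0]
    - [0,0,0,0]
    - [0,0,0,0]
    - [0,0,0,0]
    - [0,0,0,0]
    - [0,0,0,0]
  hand: 0.025

```text
t: 24.25
ee_pos: [549.5, -47.1, 46.4]
orientation: [1.445, 0.973, -1.36]
ft_force: [-1.7, 1.4, 4.4]
width: 42.1
```

```bash
python3 - <<'E'
from h import *
to(549,-47.7,44,-16.9)
o,R,a=st();print(R[:,0],o["moment"])
E
```

```text
t 24.25 pos [549.46  -47.095  46.39 ] ang -16.742176088897388 F [-1.695  1.441  4.376] w 42.07065985667784
tool shift mm [ 2.362 -0.485  0.692] rows>= 0.05016597305325155 yaw rad 0.0027545468871153916
[ 0.086 -0.035 -0.996] [0.11  0.494 0.02 ]
```

>>> arm_command:
  deltas:
    - [-0.01,0,0,0]
    - [-0.02,0,0,0]
    - [-0.025,0,0.002,0]
    - [-0.025,0,0.002,-0.05]
    - [-0.02,0,0,-0.1]
    - [-0.014,0,0,-0.1]
    - [-0.008,0,0,-0.1]
    - [-0.003,0,0,-0.07]
    - [0,0,0,-0.03]

```text
t: 25.15
ee_pos: [536.0, -46.5, 179.9]
orientation: [1.088, 1.196, -1.039]
ft_force: [-0.2, 0.2, -0.4]
width: 40.0
```

```bash
python3 - <<'E'
from h import *
rel2(12.4);goal(12.4,0,50,0)
for n in("side","top"):
    im=ctrl.get_image(n);cv2.imwrite(f"pics/{n}8.png",im[:,:,::-1])
crop(cv2.imread("pics/side8.png"),265,150,80,100,6,"pics/v8.png",1.6)
E
```

```text
t 25.15 lat -6.022321786070723 out 119.09313861037106 dz 7.5330621848042085 ang 10.188874906719741 F [-0.206  0.158 -0.415] M [-0.033  0.108 -0.025] w 39.96463693217494 tilt [ 0.087 -0.035 -0.996]
shift [  4.699   6.954 -69.256] yaw 0.022495110768594267
```

View pics/v8.png

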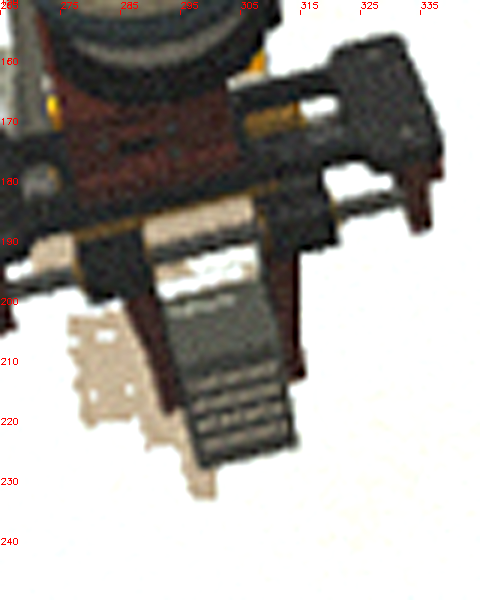

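```bash
python3 - <<'E'
from h import *
o,R,a=st();p=o["ee_pos"]
im=cv2.imread("pics/side8.png")
k=9;x0,y0,w,h=280,185,40,50
C=cv2.convertScaleAbs(cv2.resize(im[y0:y0+h,x0:x0+w],None,fx=k,fy=k,interpolation=cv2.INTER_CUBIC),alpha=1.8)
C=np.hstack([C,C])
def poly(drop,X,col):
  P=[p+R@np.array([drop+34-z,x,-y]) for x,y,z in X]
  u=((proj("side",P)-[x0,y0])*k+4)+[w*k,0];cv2.polylines(C,[u.astype(int)],True,col,1)
for drop,c in((12.4,(0,255,0)),):
  poly(drop,[(-20,-23,0),(20,-23,0),(20,-23,60),(-20,-23,60)],c)
  poly(drop,[(-20,-23,60),(20,-23,60),(20,23,60),(-20,23,60)],(255,0,0))
cv2.imwrite("pics/v9.png",C)
E
```

```text
(no output)
```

View pics/v9.png

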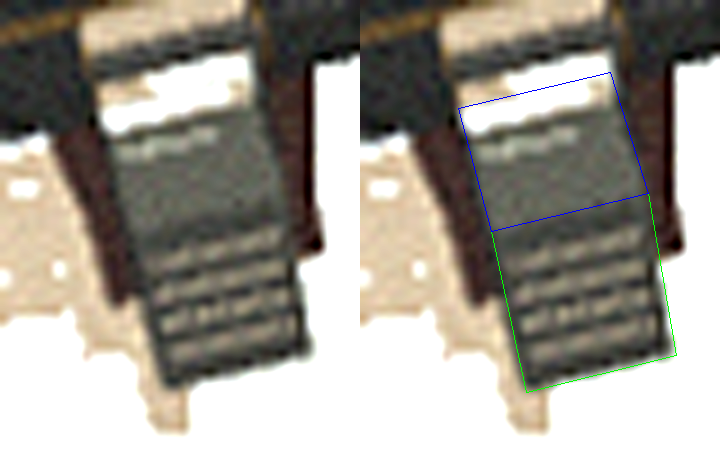

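```bash
cat >> h.py <<'E'
def cap(lat=None,out=None,dz=None,drop=12.4):
    o,R,a=st()
    for nm,zz in(("mouth",-23),("bottom",9)):
        q=o["ee_pos"]+R@np.array([drop,0,zz]);d=q[:2]-TIP
        print(nm,"lat %.2f out %.2f dz %.2f"%(d@[np.cos(YAW),np.sin(YAW)],d@[np.sin(YAW),-np.cos(YAW)],q[2]-160))
        if nm=="mouth" and lat is not None:
            w=np.r_[TIP+lat*np.array([np.cos(YAW),np.sin(YAW)])+out*np.array([np.sin(YAW),-np.cos(YAW)]),160+dz]-q
            print("shift",R.T@w,"yaw",np.radians(a-8.9))
    print("t",o["t"],"ang",a,"F",o["ft_force"],"M",o["moment"],"w",o["width"],"tilt",R[:,0])
E
python3 - <<'E'
from h import *
cap(0,20,-0.5)
E
```

```text
mouth lat -6.55 out 96.08 dz 5.92
shift [  3.308   7.55  -76.187] yaw 0.020121845679859068
bottom lat -6.03 out 128.04 dz 7.48
t 25.25 ang 10.052896833469473 F [ 0.096  0.116 -0.286] M [-0.107  0.109 -0.031] w 40.2017044865106 tilt [ 0.086 -0.034 -0.996]
```

>>> arm_command:
  deltas:
    - [0,0.002,-0.01,0.01]
    - [0.001,0.002,-0.018,0.008]
    - [0.001,0.002,-0.02,0]
    - [0.001,0.001,-0.015,0]
    - [0,0,-0.007,0]
    - [0,0,-0.003,0]

```text
t: 25.85
ee_pos: [530.7, 28.2, 174.0]
orientation: [1.11, 1.185, -1.061]
ft_force: [-0.4, 0.3, -0.2]
width: 40.3
```

```bash
python3 - <<'E'
from h import *
cap(0,10,-0.7)
E
```

```text
mouth lat 0.50 out 21.58 dz 0.55
shift [  0.658  -0.677 -11.617] yaw -0.006975235459255616
bottom lat 0.16 out 53.54 dz 2.06
t 25.85 ang 8.500348447074657 F [-0.422  0.344 -0.23 ] M [-0.015  0.067 -0.002] w 40.26450420172065 tilt [ 0.085 -0.035 -0.996]
```

>>> arm_command:
  deltas:
    - [0.0008,-0.0005,-0.006,-0.006]
    - [0,0,-0.006,0]
    - [0,0,-0.004,0]

```text
t: 26.15
ee_pos: [527.7, 44.0, 172.4]
orientation: [1.106, 1.187, -1.058]
ft_force: [-0.0, -1.0, -1.4]
width: 39.9
```

```bash
python3 - <<'E'
from h import *
cap(0,-8,-0.7)
E
```

```text
mouth lat -0.14 out 5.49 dz -1.08
shift [ -1.015   0.142 -13.461] yaw -0.0021251515116909115
bottom lat -0.33 out 37.46 dz 0.44
t 26.15 ang 8.778237787554264 F [-0.038 -1.011 -1.416] M [-0.116  0.117  0.026] w 39.916387751034925 tilt [ 0.085 -0.035 -0.996]
```

>>> arm_command:
  deltas:
    - [-0.0005,0,-0.004,0]
    - [-0.0003,0,-0.004,0]

```text
t: 26.35
ee_pos: [526.3, 52.2, 172.8]
orientation: [1.106, 1.186, -1.058]
ft_force: [-0.7, 0.1, -1.6]
width: 39.8
```

>>> arm_command:
  deltas:
    - [-0.0003,0,-0.004,0]
    - [-0.0003,0,-0.004,0]

```text
t: 26.55
ee_pos: [525.1, 60.6, 173.1]
orientation: [1.106, 1.186, -1.059]
ft_force: [-0.1, -0.0, -0.9]
width: 40.3
```

```bash
python3 - <<'E'
from h import *
cap(0,-25,-1)
E
```

```text
mouth lat -0.11 out -11.38 dz -0.36
shift [ -0.008   0.021 -13.636] yaw -0.0030536131151050454
bottom lat -0.33 out 20.58 dz 1.17
t 26.55 ang 8.725040856238685 F [-0.101 -0.045 -0.926] M [-0.008  0.124  0.02 ] w 40.25040063268015 tilt [ 0.085 -0.035 -0.996]
```

Mouth is 11 mm over the tip without contact. Continue.

>>> arm_command:
  deltas:
    - [-0.0002,0,-0.005,0]
    - [-0.0002,0,-0.005,0]
    - [-0.0002,0,-0.004,0]

```text
t: 26.85
ee_pos: [522.8, 75.7, 173.1]
orientation: [1.107, 1.186, -1.059]
ft_force: [0.5, 0.7, -1.0]
width: 39.9
```

>>> arm_command:
  deltas:
    - [0,0,-0.002,0]
    - [0,0,-0.002,0]

```text
t: 27.05
ee_pos: [522.1, 80.4, 172.9]
orientation: [1.106, 1.186, -1.058]
ft_force: [0.4, -0.4, -1.3]
width: 39.9
```

```bash
python3 - <<'E'
from h import *
cap(0,-32,-1)
E
```

```text
mouth lat -0.03 out -31.38 dz -0.59
shift [ 0.379 -0.006 -0.642] yaw -0.00257623472046116
bottom lat -0.23 out 0.59 dz 0.93
t 27.05 ang 8.75239262348251 F [ 0.418 -0.414 -1.301] M [-0.039  0.075 -0.058] w 39.87435786647435 tilt [ 0.085 -0.035 -0.996]
```

>>> arm_command:
  deltas:
    - [0,0,-0.0015,0]
    - [0,0,-0.0015,0]

```text
t: 27.25
ee_pos: [521.8, 82.1, 172.8]
orientation: [1.103, 1.185, -1.058]
ft_force: [3.0, -14.4, -0.8]
width: 39.8
```

```bash
python3 - <<'E'
from h import *
cap(0,-32,-1)
E
```

```text
mouth lat -0.04 out -33.05 dz -0.76
shift [0.291 0.022 1.038] yaw -0.0006729491337984811
bottom lat -0.19 out -1.09 dz 0.87
t 27.25 ang 8.861442854806363 F [  3.036 -14.403  -0.809] M [-2.465 -0.293 -0.194] w 39.82446104479703 tilt [ 0.086 -0.038 -0.996]
```

>>> arm_command:
  deltas:
    - [0.001,0,0,0]
    - [0.001,0,-0.0005,0]

```text
t: 27.45
ee_pos: [522.3, 81.6, 171.3]
orientation: [1.102, 1.183, -1.059]
ft_force: [-4.8, -3.4, 10.9]
width: 39.6
```

```bash
python3 - <<'E'
from h import *
cap(0,-32,-1)
E
```

```text
mouth lat 0.31 out -32.49 dz -2.27
shift [-1.266 -0.206  0.557] yaw -0.0007112215717439662
bottom lat 0.15 out -0.53 dz -0.60
t 27.45 ang 8.85925000564041 F [-4.815 -3.425 10.868] M [-0.49   0.729  0.058] w 39.5890667050579 tilt [ 0.086 -0.04  -0.995]
```

>>> arm_command:
  deltas:
    - [-0.0008,0,-0.001,0]
    - [0,0,-0.001,0]

```text
t: 27.65
ee_pos: [522.0, 82.1, 171.9]
orientation: [1.099, 1.182, -1.06]
ft_force: [0.7, -9.4, 1.3]
width: 39.6
```

```bash
python3 - <<'E'
from h import *
cap(0,-32,-1)
E
```

```text
mouth lat 0.12 out -32.92 dz -1.68
shift [-0.632 -0.064  0.959] yaw 0.00012353127237535864
bottom lat -0.02 out -0.97 dz 0.08
t 27.65 ang 8.90707782054499 F [ 0.655 -9.378  1.296] M [-1.565 -0.038 -0.119] w 39.62141345638187 tilt [ 0.086 -0.042 -0.995]
```

>>> arm_command:
  deltas:
    - [0,0,0,0]
    - [0,0,0,0]
    - [0,0,0,0]
    - [0,0,0,0]
    - [0,0,0,0]
    - [0,0,0,0]
  hand: 0.0878

```text
t: 28.25
ee_pos: [522.2, 83.0, 172.1]
orientation: [1.101, 1.182, -1.059]
ft_force: [0.0, 0.4, 0.8]
width: 84.4
```

>>> arm_command:
  deltas:
    - [-0.01,0.001,0,0]
    - [-0.02,0.001,0,0]
    - [-0.025,0.002,0,0]
    - [-0.025,0.002,0,0]
    - [-0.025,0,0.01,0]
    - [0,0,0.03,0]
    - [0,0,0.035,0]
    - [0,0,0.035,0]
    - [0,0,0.035,0]
    - [0,0,0.035,0]

```text
t: 29.25
ee_pos: [547.4, -90.6, 299.1]
orientation: [1.098, 1.181, -1.048]
ft_force: [0.3, 0.1, -0.3]
width: 88.0
```

>>> arm_command:
  deltas:
    - [0,0,0.04,0]
    - [0,0,0.04,0]
    - [0,0,0.03,0]
    - [0,0,0.02,0]
    - [0,0,0.01,0]
    - [0,0,0,0]

```text
t: 29.85
ee_pos: [570.1, -238.5, 312.4]
orientation: [1.102, 1.174, -1.049]
ft_force: [-0.2, 0.0, -0.9]
width: 87.5
```

```bash
python3 - <<'E'
from h import *
o,R,a=st();print(o["t"],o["ee_pos"])
for n in("side","top"):
    im=ctrl.get_image(n);cv2.imwrite(f"pics/{n}10.png",im[:,:,::-1])
s=cv2.imread("pics/side10.png");t=cv2.imread("pics/top10.png")
a=s[90:190,240:350];b=t[190:260,220:350]
a=cv2.resize(a,None,fx=6,fy=6)[:, :440] if 0 else cv2.resize(a,None,fx=4,fy=4);b=cv2.resize(b,None,fx=6,fy=6)
cv2.imwrite("pics/v10a.png",cv2.convertScaleAbs(a,alpha=1.6));cv2.imwrite("pics/v10b.png",cv2.convertScaleAbs(b,alpha=1.4))
E
```

```text
29.85 [ 570.064 -238.504  312.436]
```

View pics/v10a.png

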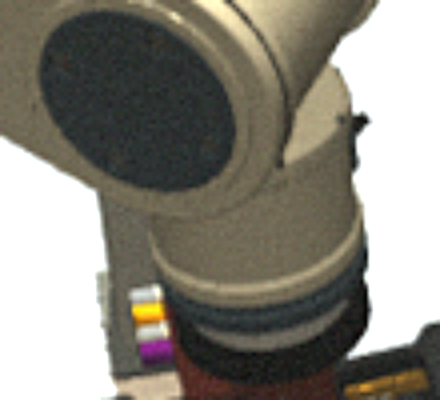

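View pics/v10b.png

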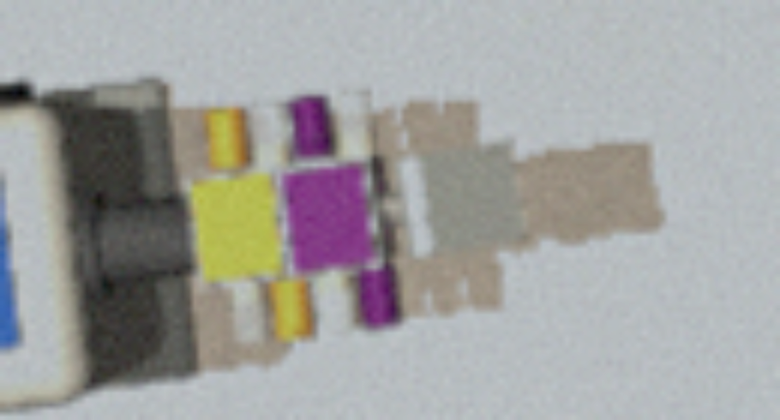

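View pics/top10.png

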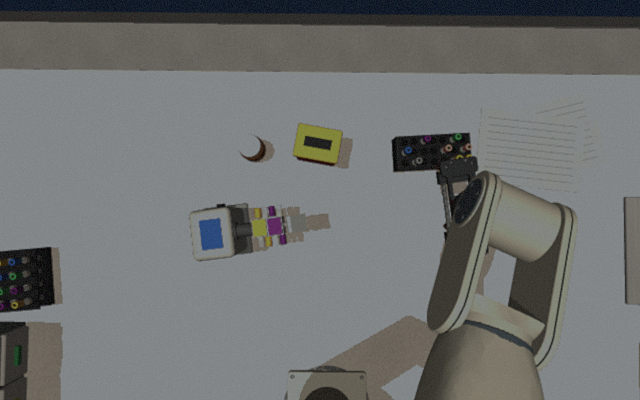

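```bash
python3 - <<'E'
from h import *
def P(out,z):
    d=TIP+out*np.array([np.sin(YAW),-np.cos(YAW)]);return (proj("top",[d[0],d[1],z])[0]-[220,190])*6+2.5
print("mouth top",P(-32,183),"closed top",P(14,183),"purple front top",P(-43,182),"yellow/purple plate gap",P(-79,182),"collar plate edge",P(-113,182))
E
```

```text
mouth top [396.137 209.797] closed top [511.922 192.651] purple front top [368.682 213.806] yellow/purple plate gap [278.119 227.217] collar plate edge [192.559 239.887]
```

>>> arm_command:
  deltas:
    - [0,-0.02,0,0]
    - [0,-0.035,0,0]
    - [0,-0.035,0,0]
    - [0,-0.035,0,0]
    - [0,-0.03,0,0]
    - [0,-0.015,0.01,0]
    - [0,0,0,0]

```text
t: 30.65
ee_pos: [399.0, -264.7, 296.2]
orientation: [1.095, 1.183, -1.037]
ft_force: [-0.1, 1.1, 0.2]
width: 88.0
```

```bash
python3 - <<'E'
from h import *
o,R,a=st();print(o["t"],o["ee_pos"])
for n in("side","top"):
    im=ctrl.get_image(n);cv2.imwrite(f"pics/{n}11.png",im[:,:,::-1])
crop(cv2.imread("pics/side11.png"),260,100,60,75,8,"pics/v11a.png",1.6)
crop(cv2.imread("pics/top11.png"),245,195,70,55,11,"pics/v11b.png",1.3)
E
```

```text
30.65 [ 398.957 -264.681  296.202]
```

View pics/v11a.png

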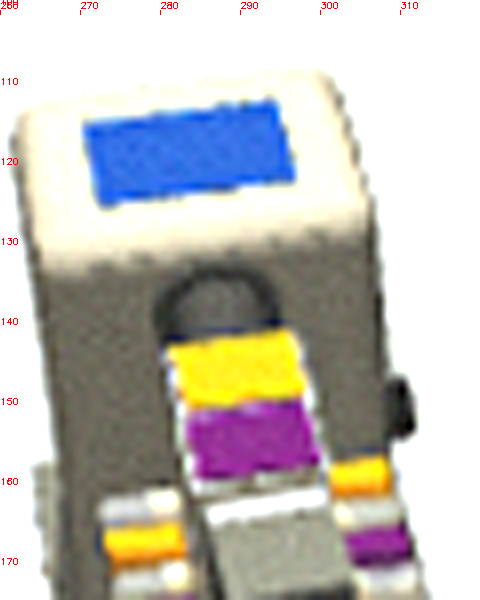

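View pics/v11b.png

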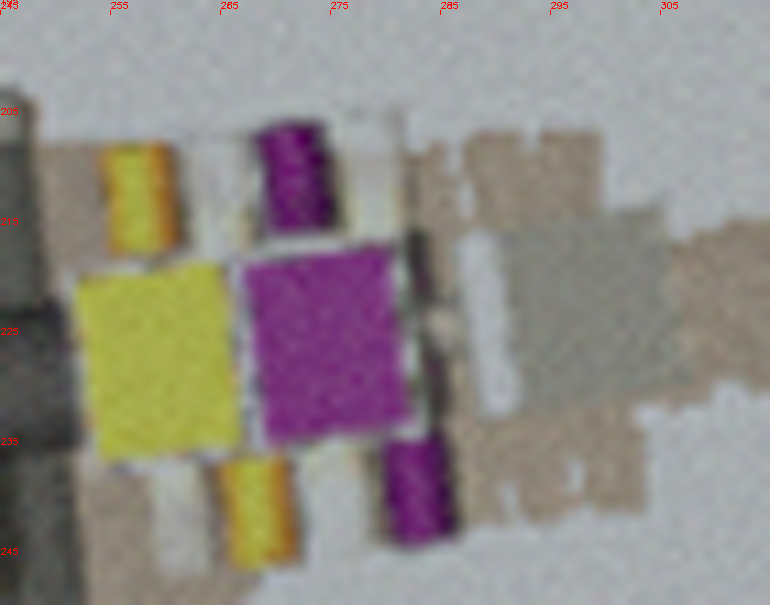

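```bash
python3 - <<'E'
from h import *
a=cv2.imread("pics/top0.png").astype(int);b=cv2.imread("pics/top11.png").astype(int)
for n,(x,y,w,h) in dict(rack=(388,128,90,48),jar=(235,130,35,35),box=(288,118,65,50)).items():
    print(n,np.abs(a-b)[y:y+h,x:x+w].mean(),(np.abs(a-b)[y:y+h,x:x+w].max(2)>40).sum())
print(ctrl.close_job())
E
```

```text
rack 5.923533950617284 0
jar 5.180680272108844 0
box 5.062153846153846 0
the job is handed in; nothing more can be done
None
```

The mixer is loaded in the order asked. I threaded the yellow carrier onto the rod and pushed it to the collar. The purple carrier went on next, up against the yellow one, and then the end cap. I handed the job in at about 31 s with the gripper open and clear of everything.

**Contact checks:** Each part came to a firm stop close to its expected distance from the rod tip.

| Part | Measured stop (mm from rod tip) | Expected (mm) | Push force (N) |
|---|---|---|---|
| Yellow carrier | 97.7 | 97 | 24 |
| Purple carrier | 60.2 | 61 | 21 |
| Cap mouth | 33 | 32 | 14 |

**Final pictures:**
- Both carriers are touching, at 36 mm spacing, with the cap on the rod.
- The cap's centre is about 53 mm from the purple carrier's, against 52 mm expected. My rough reading of the gap between them was larger, about 14 mm instead of 11. I put that down to blurred edges.
- The tube rack, jar and sharps box show no change in the top view.

**Not ideal:**
- The tool gradually tilted, reaching about 5°, because small errors carry over from row to row. I allowed for it when aligning the purple carrier and the cap. It left the purple carrier gripped slightly off flush.
- I did not push the cap again after letting go, so its final position rests on the push before release and the camera check, good to about 1–2 mm.

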